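# Clear tile offcuts into the bolted scrap hopper

### The arm

A 6-joint arm with a two-finger parallel gripper is mounted at the origin on the work surface. World frame = base frame: x ahead of the robot, y to its left, z up, the work surface at z = 0. Lengths are in m, angles in rad, forces in N, time in s.
With the tool pointing down it reaches from about 0.25 to 0.775 m from the base axis. Payload 8.9 kg.
Tool frame: the origin (TCP) lies between the finger pads; the fingertips stand ahead of it and the grasp point (between the pads) is the TCP (arm.finger_overhang is the z of the fingertips in the tool frame, in m); z points along the fingers, y is the direction in which the jaws open and shut (so a half turn about z gives the same grasp; the last joint's range is limited). The gripper opens to 85 mm and grips with 20 to 120 N. Pads are 22 mm wide; open, the fingers measure 114 mm over their backs; the gripper's body (76 mm by 85 mm) begins 54 mm behind the grasp point. The pads swing forward as they close: fully open they stand 13 mm farther back than shut.
Start: joints at [1.154, 0.291, -0.153, 1.127, 0, 1.431], TCP at [0.144, 0.505, 0.25] pointing down, gripper open.
Joint ranges: [-2.52, 2.52], [-0.91, 1.74], [-1.3, 1.37], [-1.96, 2.02], [-1.52, 1.47], [-3.14, 3.14]. Speed limits (rad/s): [2.22, 2.22, 2.79, 3.14, 3.14, 3.14].

### API

Orientations are given as a 3x3 rotation matrix whose columns are the frame's x, y, z axes.
In Python, from bench import arm gives the robot as it stands.
- The arm moves only by the tool servo_tool, never from a script. Its argument "plan" is a list of rows, each an object with "offset": the shift along the tool's x, y, z in m, a list of three; "delta_rot": the turn, a rotation vector about the tool's x, y, z in degrees, a list of three; "grip": the closure in counts, from 0 (fully open) to 255 (shut). A call has exactly 8 rows; each row is the pose to reach, as a shift and turn from the pose measured when the call began, along the tool's axes at that moment; what a row does not reach only later rows make up. A row lasts 1/12 s, in which the tool goes at most 41.7 mm and 7.16 degrees, less where a joint would pass 70% of its speed; a pose out of reach is approached as far as the arm can. A call with a gripper value outside its range is refused whole. The fingers move at their own pace and stop on an object; the grip force is fixed at half the most. Time passes only in rows, so rows that repeat a pose let the fingers close, or fill a call up. It gives the time, the measured TCP pose, the force and the opening at its end, in the units of the state.
- arm.get_state(): the state, without advancing time (a new reading comes with each control period).
- arm.snapshot(name): name is "scene" or "top" or "wrist"; returns a dict with "image" (400x640x3 uint8, red, green, blue), "fx", "fy", "cx", "cy" (pixels), "R" (3x3) and "t" (3): a world point X has camera coordinates R X + t; the wrist camera has in their place "T_tool_cam" (4x4, takes a point from camera to tool coordinates, whose origin is the TCP and whose axes are the flange's). Camera axes: x right, y down, z forward; pixel columns grow to the right and rows downward; lengths in m; the calibration is good to about 2 mm. A picture is of the moment at which its call begins: read the wrist's pose just before it. There is no depth.
- arm.sign_off(): hands the job in, once; it reports no verdict.
Trained networks look in a picture, given as the dict that the camera call returned (one of the last four; its "shot" number tells which), for a name from the list of things; names that differ only in an ending like _2 or _b are one class to them, and where a whole thing is asked for, a point or a joint stands for the part that bears it (a point fixed in the world has none). Each returns a list of dicts, best first, with "p" (0 to 1); they miss things now and then, are a little off and sometimes report something else, mostly with a low value. They report only what shows in the picture. A call takes as long as a camera call.
- arm.boxes_of(target, picture): "centre" ([column, row] in pixels, amid what is visible of it).
The state is a dict: "t": time; "joint_positions": joint angles; "joint_vel": joint speeds; "joint_efforts": joint torques, N m; "tool_pos": TCP position; "orientation": TCP orientation; "ft_force": force on the tool from outside, world axes, zero at the start; "moment": the same for the moment, N m; "grip_width": finger opening in m.
Only numpy, scipy, OpenCV 4.12 (cv2) and the standard library are available. Lean on these libraries where they do the work, as an engineer would, in place of code of your own. Each camera call takes 0.05 s, during which the arm holds its last target. There are 200 camera calls.

### The job

Clear the ceramic offcuts off the ledge of the scrap hopper: draw back the barrel bolt (lift its handle out of the notch, slide it and drop it into the other notch), slide the cover fully open, and push every offcut off the ledge so that it falls into the hopper; they are sharp, so push them, do not pick them up. Then slide the cover shut again and bolt it, with the handle dropped back into its first notch, and leave the bowl, the glue bottle and the sorter box where they stand.

Things in the scene. Friction and masses are not known exactly. Their poses are not given: they have to be found in the camera images.
- hopper: Grey steel scrap hopper fixed on the bench, about 300 (x) x 600 (y, with rails) x 155 mm. Origin: on the bench under the centre of its mouth; x points away from the robot (yaw within 0.12 rad), y to the robot's left, z up. Two rails (x = -58 and 58, tops at z 94) carry the opened cover, y 163 to 437. Sizes with hopper coordinates below are in mm in this frame.
- ledge_edge (a point): Middle of the ledge's edge over the mouth, on its plywood top (hopper -65, 0, 130). The ledge is the robot's side of the hopper: x -220 to -65, y -155 to 155, top at z 130, rims 14 high on its two y ends, none at front or back. Offcuts pushed over this edge along hopper +x fall into the mouth.
- mouth (a point): Centre of the mouth in the plane of the cover's underside (hopper 0, 0, 95). Mouth: x -65 to 65, y -155 to 155; floor at z 10; far wall (x 65) up to z 155, right wall (-y) up to z 135, left wall up to z 88.
- notch_shot (a point): Bottom middle of the notch for the shot bolt, at the height of the bolt bar's axis (hopper -120, 202, 120). The notches, 17 wide, are in an upright steel plate, y 199 to 205, top at z 124; it stands on a deck beside the ledge (x -215 to -70, y 163 to 207, top z 105) that carries the bolt: bar axis along x at y 177, z 120, in guide blocks at x -207 and -87, tops z 135.
- notch_drawn (a point): The same for the notch of the drawn bolt (hopper -175, 202, 120), 55 mm nearer the robot; the plate between the notches is 38 mm wide.
- bolt (a joint): Slide of the bolt bar (m): 0 = shot, standing across the path of the cover's keeper; 0.055 = fully drawn, towards the robot (hopper -x). Friction about 1.2 N. It can move only about 2.5 mm while the handle is down in a notch. Bar 16 mm in diameter, 190 mm long.
- handle (a joint): Swing of the bolt's handle about the bar (rad): 0 = level, pointing to hopper +y, down in a notch; grows as the handle is lifted, up to 1.3. Above about 0.55 it is clear of the notch plate and the bolt can be slid. It falls back by its own weight when let go (100 g).
- handle_grip (a point): Grip point on the bolt's handle, 52 mm from the bar's axis (moves with slide and swing). The handle is a plain steel rod 12 mm in diameter with an 18 mm ball at its end, 74 mm from the bar's axis. When down, it is 120 mm above the bench, free below and beside; pinch it from above, fingers closing along hopper x, and lift on an arc about the bar.
- cover (a joint): Slide of the hopper's flat aluminium cover (m): 0 = shut over the mouth; 0.29 = fully open, parked on the rails at hopper +y. Friction about 1.5 N. With the bolt shot it is held within about 9 mm of shut. The plate is 122 x 292 x 6 mm, underside at z 95; at its +y end stands a 40 mm high steel keeper, x -58 to -12.
- cover_grip (a point): Grip point on the cover's black upright fin, 15 mm below the fin's top. The fin is 50 mm long (hopper x), 14 mm thick (hopper y), top 151 mm and foot 101 mm above the bench; pinch it from above, fingers closing along hopper y. At joint 0 the point is at hopper (-25, -80, 136) mm.
- offcut_a: Ceramic offcut, plain rectangle 62 x 34 x 10 mm (x, y, z), 50 g, lying flat on the ledge, its length within about 0.25 rad of hopper x. Origin: centre of its underside. Three to five of the offcuts a to e are there; absent ones read None.
- offcut_b: Ceramic offcut, narrow strip 64 x 24 x 12 mm, 45 g, lying like offcut_a. Origin: centre of its underside.
- offcut_c: Ceramic offcut, 60 x 34 x 10 mm with one corner missing (its +x half is only 20 mm wide, y -17 to +3 mm), 40 g, lying like offcut_a. Origin: underside, centre of the 60 x 34 outline.
- offcut_d: Ceramic offcut, rectangle 60 x 30 x 11 mm, 50 g, lying like offcut_a. Origin: centre of its underside.
- offcut_e: Ceramic offcut, thick narrow strip 62 x 20 x 14 mm, 45 g, lying like offcut_a. Origin: centre of its underside.
- bowl: Blue bowl, 130 mm across, 50 mm high, standing on the bench to the right; leave alone. Origin: centre of its underside.
- glue: White glue bottle, 64 mm across, 150 mm high, standing on the bench to the left; leave alone. Origin: centre of its underside.
- sorter: Clear plastic sorter box, 130 x 90 x 35 mm, lying on the bench to the right of the hopper; leave alone. Origin: centre of its underside.

How it is judged:
By the outcome, as a careful person would: the job done as asked, in the order asked, and still so for the second after the job is handed in, with the robot touching nothing.
Of offcut_a, offcut_b, offcut_c, offcut_d, offcut_e only 3 to 5 are there at a start; the rules pass over those that are not, and their reading is None.
At some moment in a run one of offcut_a, offcut_b, offcut_c, offcut_d, offcut_e may be knocked a few centimetres aside while the robot is not near it.
Once in a run the grip may slacken for a moment while it holds something.
It also fails if it takes over 200 s, if anything falls off the work surface, if the arm or the gripper's body presses on something with over 40 N, if the wrist force passes 120 N, or if a joint passes its speed limit or range.

## Working session

There is one attempt and no reset: what is moved stays moved. The work goes in short steps, Python scripts to look and compute and a tool call to move; the robot and the scene stay as the last step left them, time stands still between calls to the robot, and variables do not carry over. Pictures are saved under pics/ and viewed, about 12 in all and at most 16, crops included, and the job is handed in when it is done.

Besides the shell and the picture viewer there is one more tool, called after "Request:" as name(argument=value, ...) on one line, values as JSON. servo_tool: Moves the arm, as the interface text tells. Its arguments: {"type":"object","properties":{"plan":{"type":"array","items":{"type":"object","properties":{"offset":{"type":"array","items":{"type":"number"}},"delta_rot":{"type":"array","items":{"type":"number"}},"grip":{"type":"number"}}}}},"required":["plan"]}

```bash
mkdir -p pics; ls; cat > h.py <<'E'
import numpy as np, cv2
from bench import arm
def snap(n,f):
    s=arm.get_state(); p=arm.snapshot(n); cv2.imwrite('pics/'+f+'.png',cv2.cvtColor(p['image'],cv2.COLOR_RGB2BGR)); 
    if 'R' not in p or p.get('R') is None:
        T=np.eye(4);T[:3,:3]=s['orientation'];T[:3,3]=s['tool_pos'];C=T@np.array(p['T_tool_cam']);p['R']=C[:3,:3].T;p['t']=-C[:3,:3].T@C[:3,3]
    return p
def proj(p,X):
    c=np.array(p['R'])@np.array(X).T+np.array(p['t'])[:,None]; return np.c_[p['fx']*c[0]/c[2]+p['cx'],p['fy']*c[1]/c[2]+p['cy']]
def back(p,uv,z):
    R=np.array(p['R']);o=-R.T@np.array(p['t']);d=R.T@np.array([(uv[0]-p['cx'])/p['fx'],(uv[1]-p['cy'])/p['fy'],1]);return o+d*(z-o[2])/d[2]
E
python3 - <<'E'
from h import *
s=arm.get_state();print({k:np.round(v,3).tolist() for k,v in s.items()},arm.finger_overhang)
for n in ('top','scene'):
    p=snap(n,n+'0'); print(n,p['fx'],np.round(p['R'],3).tolist(),np.round(p['t'],3).tolist())
    for o in ('hopper','offcut_a','handle','cover','bolt','glue','bowl','sorter'):
        print(o,[(np.round(d['centre']).tolist(),round(d['p'],2)) for d in arm.boxes_of(o,p)[:6]])
E
```

```text
pics
{'t': 0.0, 'joint_positions': [1.154, 0.291, -0.154, 1.127, 0.0, 1.431], 'joint_vel': [-0.0, 0.001, -0.001, 0.0, 0.0, 0.001], 'joint_efforts': [-0.002, -53.715, 33.137, 0.016, -0.0, -0.0], 'tool_pos': [0.144, 0.504, 0.25], 'orientation': [[-0.962, 0.274, -0.001], [0.274, 0.962, -0.001], [0.0, -0.001, -1.0]], 'ft_force': [0.16, 0.059, -0.396], 'moment': [0.02, -0.021, 0.037], 'grip_width': 0.086} 0.019
top 457.06186245963374 [[-0.027, -1.0, 0.0], [-0.996, 0.027, -0.091], [0.091, -0.003, -0.996]] [-0.045, 0.543, 1.557]
hopper [([309.0, 188.0], 0.86)]
offcut_a [([288.0, 209.0], 0.67), ([344.0, 204.0], 0.57), ([360.0, 202.0], 0.48)]
handle []
cover [([315.0, 165.0], 0.81), ([311.0, 187.0], 0.59)]
bolt [([266.0, 207.0], 0.81)]
glue [([187.0, 254.0], 0.57), ([310.0, 188.0], 0.57)]
bowl [([452.0, 246.0], 0.71)]
sorter [([436.0, 173.0], 0.95), ([309.0, 187.0], 0.73), ([454.0, 245.0], 0.2)]
scene 454.4302165137328 [[0.733, 0.68, 0.014], [0.549, -0.579, -0.602], [-0.402, 0.449, -0.798]] [-0.348, -0.247, 1.51]
hopper [([346.0, 223.0], 0.78)]
offcut_a [([302.0, 217.0], 0.76), ([345.0, 175.0], 0.72), ([293.0, 230.0], 0.6)]
handle [([373.0, 156.0], 0.51), ([358.0, 235.0], 0.48)]
cover [([362.0, 230.0], 0.76)]
bolt [([371.0, 156.0], 0.61), ([290.0, 232.0], 0.34), ([364.0, 234.0], 0.25)]
glue [([383.0, 110.0], 0.65)]
bowl [([154.0, 297.0], 0.64)]
sorter [([232.0, 363.0], 0.69)]
```

```bash
python3 -c "
import cv2,numpy as np
a=cv2.imread('pics/top0.png');cv2.imwrite('pics/top0b.png',cv2.resize(a,(800,500)))"
```

```text
(no output)
```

View pics/top0.png

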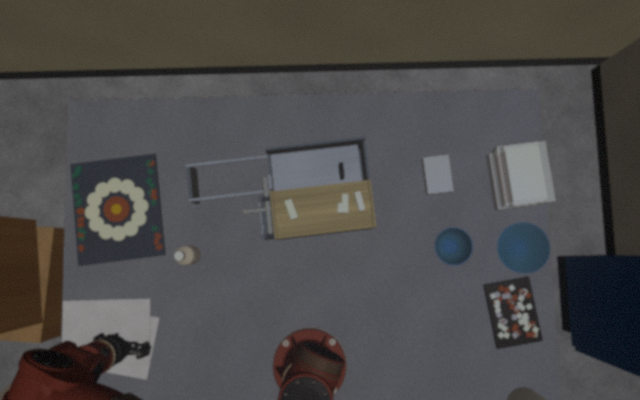

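View pics/scene0.png

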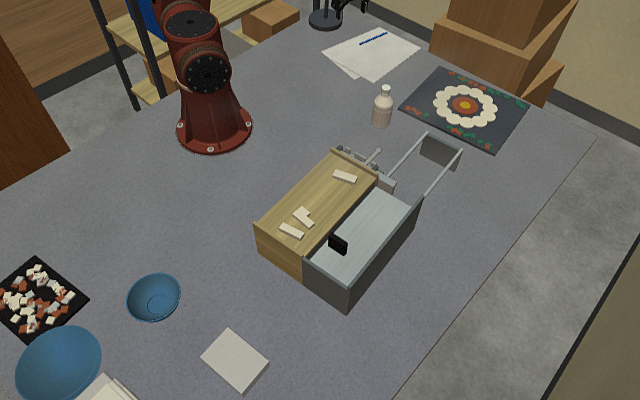

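The top view shows the hopper at about (310,188), with three offcuts at (291,209), (343,203) and (360,201). The bolt handle is at (257,211), the fin at (341,171), and the glue bottle at (186,255). The scene view agrees, and offcut c has the missing corner at (302,217). Next I'll crop in close to fit the hopper pose.

```bash
python3 - <<'E'
import cv2,numpy as np
a=cv2.imread('pics/top0.png')[125:255,175:385];a=cv2.resize(a,None,fx=3.8,fy=3.8,interpolation=cv2.INTER_CUBIC)
cv2.imwrite('pics/c1.png',cv2.convertScaleAbs(a,alpha=1.9))
a=cv2.imread('pics/scene0.png')[125:320,245:470];a=cv2.resize(a,None,fx=3,fy=3,interpolation=cv2.INTER_CUBIC)
cv2.imwrite('pics/c2.png',a)
E
```

```text
(no output)
```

View pics/c1.png

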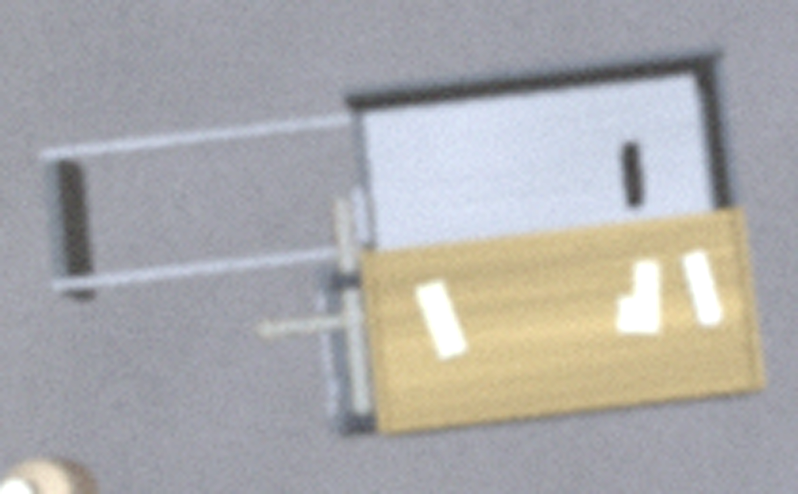

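View pics/c2.png

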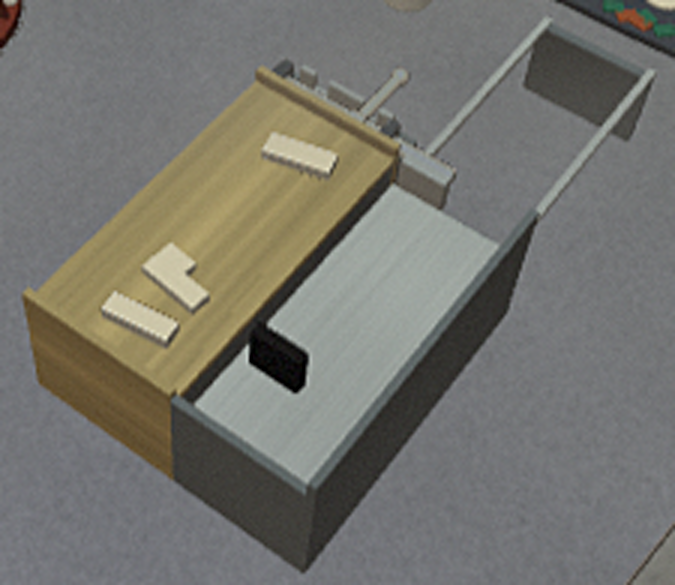

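```bash
cat > fit.py <<'E'
from h import *
from scipy.optimize import least_squares
def cal():
    return arm.snapshot('top'),arm.snapshot('scene')
E
python3 - <<'E'
from h import *
from scipy.optimize import least_squares
pt=arm.snapshot('top');ps=arm.snapshot('scene')
def H(q,P):
    c,s=np.cos(q[2]),np.sin(q[2]);P=np.array(P,float)/1000
    return np.c_[q[0]+c*P[:,0]-s*P[:,1],q[1]+s*P[:,0]+c*P[:,1],P[:,2]]
def pts(r): return [(-220,r,144),(-220,-r,144),(-65,-r,144),(-65,r,144),(-120,251,120),(-25,-80,151)]
T=np.array([(380,433),(763,385),(743,210),(363,252),(265,329),(632,174),(42,155),(55,287)])/3.8+[175,125]
S=np.array([(260,70),(28,292),(173,393),(398,150),(400,76),(280,341)])/3+[245,125]
def f(q):
    r=q[3]*1000
    return np.r_[(proj(pt,H(q,pts(r)+[(58,437,94),(-58,437,94)]))-T).ravel(),(proj(ps,H(q,pts(r)))-S).ravel()]
o=least_squares(f,[.5,0,0,.16],loss='soft_l1');q=o.x;print(q.round(4));print(f(q).round(1).reshape(-1,2).tolist())
np.save('q.npy',q[:3])
for n,z,a,b in (('1',130,(440,319),None),('c',130,(641,297),None),('r',130,(702,288),None)):
    w=back(pt,np.array(a)/3.8+[175,125],.14);c,s=np.cos(q[2]),np.sin(q[2]);d=w[:2]-q[:2];print(n,w.round(3),(np.array([c*d[0]+s*d[1],-s*d[0]+c*d[1]])*1000).round())
for a in ((300,150),(176,275),(140,315)):
    w=back(ps,np.array(a)/3+[245,125],.14);d=w[:2]-q[:2];print(w.round(3),(np.array([c*d[0]+s*d[1],-s*d[0]+c*d[1]])*1000).round())
print(H(q,[(-120,229,120),(-175,229,120),(-25,-80,136),(-25,210,136)]).round(4))
w=back(pt,(186,254),.1);print('glue',w)
E
```

```text
[ 0.664  -0.0464  0.0933  0.1596]
[[0.3, -0.3], [-0.9, 0.3], [-1.9, -1.5], [-0.5, -0.7], [-0.0, -0.0], [1.3, -1.6], [-1.1, 0.2], [-1.3, -0.2], [-0.7, -0.8], [-1.4, -0.2], [-0.2, 0.1], [0.1, -1.2], [-0.2, 0.6], [-1.6, 1.9]]
1 [0.524 0.041 0.14 ] [-131.  100.]
c [ 0.538 -0.129  0.14 ] [-133.  -70.]
r [ 0.544 -0.181  0.14 ] [-132. -123.]
[0.522 0.046 0.14 ] [-133.  105.]
[ 0.536 -0.127  0.14 ] [-135.  -68.]
[ 0.543 -0.175  0.14 ] [-133. -117.]
[[ 0.5232  0.1704  0.12  ]
 [ 0.4685  0.1653  0.12  ]
 [ 0.6466 -0.1284  0.136 ]
 [ 0.6196  0.1604  0.136 ]]
glue [0.38896315 0.38878843 0.1       ]
```

```bash
cat >> h.py <<'E'
q=np.load('q.npy')
def HW(P):
    c,s=np.cos(q[2]),np.sin(q[2]);P=np.array(P,float)/1000
    return np.array([q[0]+c*P[0]-s*P[1],q[1]+s*P[0]+c*P[1],P[2]])
def WH(w):
    c,s=np.cos(q[2]),np.sin(q[2]);d=np.array(w[:2])-q[:2];return np.array([c*d[0]+s*d[1],-s*d[0]+c*d[1],w[2]])*1000
from scipy.spatial.transform import Rotation as Ro
def go(P,mode):  # P hopper mm; mode 'h' tool x=+hy, 'c' tool x=-hx
    s=arm.get_state();R=np.array(s['orientation']);a=q[2]+(np.pi/2 if mode=='h' else np.pi)
    x=np.array([np.cos(a),np.sin(a),0]);z=np.array([0,0,-1.]);G=np.c_[x,np.cross(z,x),z]
    print(mode,P,'off',(R.T@(HW(P)-s['tool_pos'])).round(4).tolist(),'rot',np.degrees(Ro.from_matrix(R.T@G).as_rotvec()).round(1).tolist())
def st():
    s=arm.get_state();print('t',round(float(s['t']),2),'hop',WH(s['tool_pos']).round(1),'F',np.round(s['ft_force'],1),'w',round(float(s['grip_width']),4),'q',np.round(s['joint_positions'],2))
E
python3 - <<'E'
from h import *
st();go((-120,229,230),'h');print(np.round(arm.snapshot('wrist')['T_tool_cam'],3).tolist())
E
```

```text
t 1.0 hop [-466.4  597.3  250.3] F [-0.2  0.2 -0.2] w 0.0856 q [ 1.15  0.29 -0.15  1.13  0.    1.43]
h (-120, 229, 230) off [-0.4564, -0.2176, 0.0203] rot [-0.0, -0.0, 68.7]
[[-0.002, -0.96, -0.28, 0.071], [1.0, -0.002, 0.0, -0.0], [-0.001, -0.28, 0.96, -0.123], [0.0, 0.0, 0.0, 1.0]]
```

Request:
servo_tool(plan=[{"offset": [-0.04, -0.02, 0], "delta_rot": [0, 0, 7], "grip": 0}, {"offset": [-0.08, -0.04, 0], "delta_rot": [0, 0, 14], "grip": 0}, {"offset": [-0.12, -0.057, 0], "delta_rot": [0, 0, 21], "grip": 0}, {"offset": [-0.155, -0.075, 0], "delta_rot": [0, 0, 28], "grip": 0}, {"offset": [-0.19, -0.09, 0], "delta_rot": [0, 0, 35], "grip": 0}, {"offset": [-0.225, -0.107, 0], "delta_rot": [0, 0, 42], "grip": 0}, {"offset": [-0.26, -0.124, 0], "delta_rot": [0, 0, 49], "grip": 0}, {"offset": [-0.295, -0.14, 0], "delta_rot": [0, 0, 56], "grip": 0}])

```text
t: 1.72
tool_pos: [0.3905, 0.2876, 0.2505]
orientation: [[-0.304, 0.953, 0.0], [0.953, 0.304, 0.0], [0.0, 0.0, -1.0]]
ft_force: [1.7, 0.2, -0.3]
grip_width: 0.0856
```

```bash
python3 - <<'E'
from h import *
st();go((-120,229,230),'h')
E
```

```text
t 1.72 hop [-241.2  358.1  250.5] F [ 1.7  0.2 -0.3] w 0.0856 q [ 0.48  0.21 -0.26  1.1   0.    1.75]
h (-120, 229, 230) off [-0.152, 0.0907, 0.0206] rot [0.0, -0.0, 12.4]
```

Request:
servo_tool(plan=[{"offset": [-0.03, 0.018, 0.004], "delta_rot": [0, 0, 4], "grip": 0}, {"offset": [-0.06, 0.036, 0.008], "delta_rot": [0, 0, 8], "grip": 0}, {"offset": [-0.09, 0.054, 0.012], "delta_rot": [0, 0, 12.4], "grip": 0}, {"offset": [-0.12, 0.072, 0.016], "delta_rot": [0, 0, 12.4], "grip": 0}, {"offset": [-0.152, 0.091, 0.0206], "delta_rot": [0, 0, 12.4], "grip": 0}, {"offset": [-0.152, 0.091, 0.0206], "delta_rot": [0, 0, 12.4], "grip": 0}, {"offset": [-0.152, 0.091, 0.0206], "delta_rot": [0, 0, 12.4], "grip": 0}, {"offset": [-0.152, 0.091, 0.0206], "delta_rot": [0, 0, 12.4], "grip": 0}])

```text
t: 2.38
tool_pos: [0.5231, 0.1705, 0.2297]
orientation: [[-0.092, 0.996, -0.001], [0.996, 0.092, 0.0], [0.0, -0.0, -1.0]]
ft_force: [-0.7, -0.1, -0.4]
grip_width: 0.0854
```

```bash
python3 - <<'E'
from h import *
st();go((-120,229,120),'h');p=snap('wrist','w1')
P=[(-120,251,120),(-120,229,120),(-120,202,120),(-175,202,120),(-220,159,144),(-65,159,144)]
print(proj(p,[HW(x) for x in P]).round().tolist())
E
```

```text
t 2.38 hop [-120.1  229.1  229.7] F [-0.7 -0.1 -0.4] w 0.0854 q [ 0.18  0.35 -0.12  1.1   0.    1.66]
h (-120, 229, 120) off [-0.0001, 0.0001, 0.1097] rot [-0.0, -0.0, -0.1]
[[321.0, 172.0], [321.0, 204.0], [321.0, 241.0], [243.0, 241.0], [172.0, 314.0], [403.0, 314.0]]
```

View pics/w1.png

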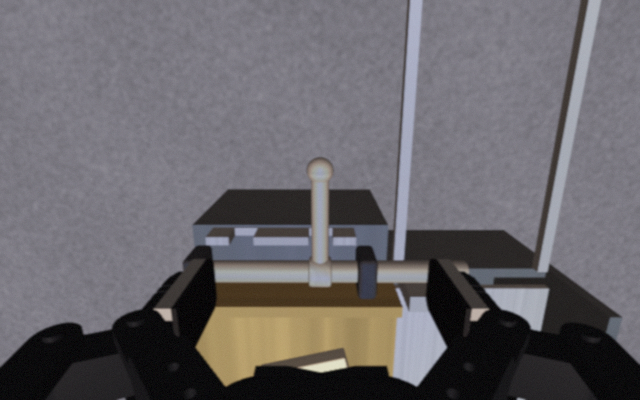

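The wrist view puts the handle ball at (320,170), against a predicted (321,172), so the fit holds to about 1–2 mm. I'll descend and pinch.

Request:
servo_tool(plan=[{"offset": [0, 0, 0.035], "delta_rot": [0, 0, 0], "grip": 0}, {"offset": [0, 0, 0.07], "delta_rot": [0, 0, 0], "grip": 0}, {"offset": [0, 0, 0.095], "delta_rot": [0, 0, 0], "grip": 0}, {"offset": [0, 0, 0.11], "delta_rot": [0, 0, 0], "grip": 0}, {"offset": [0, 0, 0.11], "delta_rot": [0, 0, 0], "grip": 100}, {"offset": [0, 0, 0.11], "delta_rot": [0, 0, 0], "grip": 180}, {"offset": [0, 0, 0.11], "delta_rot": [0, 0, 0], "grip": 255}, {"offset": [0, 0, 0.11], "delta_rot": [0, 0, 0], "grip": 255}])

```text
t: 3.1
tool_pos: [0.5237, 0.1716, 0.1216]
orientation: [[-0.094, 0.996, 0.003], [0.996, 0.094, 0.001], [0.001, 0.003, -1.0]]
ft_force: [-0.0, -0.7, 0.1]
grip_width: 0.0383
```

Request:
servo_tool(plan=[{"offset": [0, 0, 0], "delta_rot": [0, 0, 0], "grip": 255}, {"offset": [0, 0, 0], "delta_rot": [0, 0, 0], "grip": 255}, {"offset": [0, 0, 0], "delta_rot": [0, 0, 0], "grip": 255}, {"offset": [0, 0, 0], "delta_rot": [0, 0, 0], "grip": 255}, {"offset": [0, 0, 0], "delta_rot": [0, 0, 0], "grip": 255}, {"offset": [0, 0, 0], "delta_rot": [0, 0, 0], "grip": 255}, {"offset": [0, 0, 0], "delta_rot": [0, 0, 0], "grip": 255}, {"offset": [0, 0, 0], "delta_rot": [0, 0, 0], "grip": 255}])

```text
t: 3.77
tool_pos: [0.5228, 0.1718, 0.1228]
orientation: [[-0.094, 0.996, 0.002], [0.996, 0.094, 0.001], [0.001, 0.002, -1.0]]
ft_force: [-8.0, 0.0, 13.5]
grip_width: 0.0099
```

```bash
python3 - <<'E'
from h import *
st()
for a in (.12,.25,.4,.55,.7,.85): print(a,'x',round(52*np.cos(a)-52,1),'z',round(-52*np.sin(a),1))
E
```

```text
t 3.77 hop [-120.2  230.4  122.8] F [-8.   0.  13.5] w 0.0099 q [ 0.18  0.44 -0.29  0.84  0.    1.66]
0.12 x -0.4 z -6.2
0.25 x -1.6 z -12.9
0.4 x -4.1 z -20.2
0.55 x -7.7 z -27.2
0.7 x -12.2 z -33.5
0.85 x -17.7 z -39.1
```

Request:
servo_tool(plan=[{"offset": [0, 0, -0.006], "delta_rot": [0, 0, 0], "grip": 255}, {"offset": [-0.0015, 0, -0.013], "delta_rot": [0, 0, 0], "grip": 255}, {"offset": [-0.004, 0, -0.02], "delta_rot": [0, 0, 0], "grip": 255}, {"offset": [-0.0077, 0, -0.0272], "delta_rot": [0, 0, 0], "grip": 255}, {"offset": [-0.0122, 0, -0.0335], "delta_rot": [0, 0, 0], "grip": 255}, {"offset": [-0.0177, 0, -0.039], "delta_rot": [0, 0, 0], "grip": 255}, {"offset": [-0.0177, 0, -0.039], "delta_rot": [0, 0, 0], "grip": 255}, {"offset": [-0.0177, 0, -0.039], "delta_rot": [0, 0, 0], "grip": 255}])

```text
t: 4.43
tool_pos: [0.5243, 0.1524, 0.162]
orientation: [[-0.093, 0.996, 0.001], [0.996, 0.093, -0.001], [-0.001, 0.001, -1.0]]
ft_force: [0.6, -8.0, -11.2]
grip_width: 0.0089
```

```bash
python3 - <<'E'
from h import *
st();p=snap('wrist','w2')
E
```

```text
t 4.43 hop [-120.6  210.9  162. ] F [  0.6  -8.  -11.2] w 0.0089 q [ 0.15  0.39 -0.25  0.93 -0.    1.63]
```

View pics/w2.png

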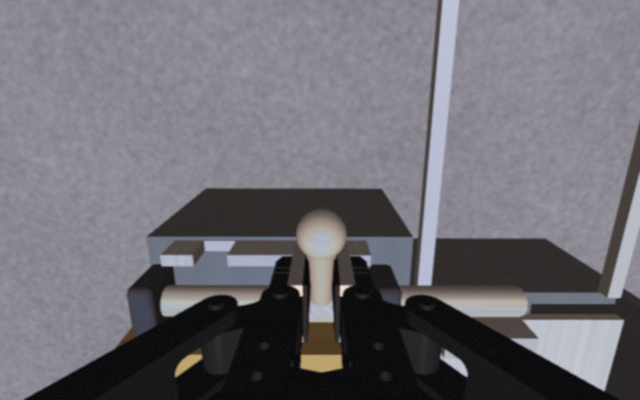

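The handle is lifted and held, with its ball at (322,235). Next I'll slide 55 mm along hopper -x.

Request:
servo_tool(plan=[{"offset": [0, -0.009, 0], "delta_rot": [0, 0, 0], "grip": 255}, {"offset": [0, -0.018, 0], "delta_rot": [0, 0, 0], "grip": 255}, {"offset": [0, -0.027, 0], "delta_rot": [0, 0, 0], "grip": 255}, {"offset": [0, -0.036, 0], "delta_rot": [0, 0, 0], "grip": 255}, {"offset": [0, -0.045, 0], "delta_rot": [0, 0, 0], "grip": 255}, {"offset": [0, -0.055, 0], "delta_rot": [0, 0, 0], "grip": 255}, {"offset": [0, -0.055, 0], "delta_rot": [0, 0, 0], "grip": 255}, {"offset": [0, -0.055, 0], "delta_rot": [0, 0, 0], "grip": 255}])

```text
t: 5.15
tool_pos: [0.4695, 0.147, 0.1624]
orientation: [[-0.093, 0.996, 0.003], [0.996, 0.093, -0.002], [-0.002, 0.003, -1.0]]
ft_force: [4.9, -4.4, -11.1]
grip_width: 0.0096
```

```bash
python3 - <<'E'
from h import *
st();p=snap('wrist','w3')
E
```

```text
t 5.15 hop [-175.6  210.7  162.4] F [  4.9  -4.4 -11.1] w 0.0096 q [ 0.16  0.3  -0.39  0.88 -0.    1.63]
```

View pics/w3.png

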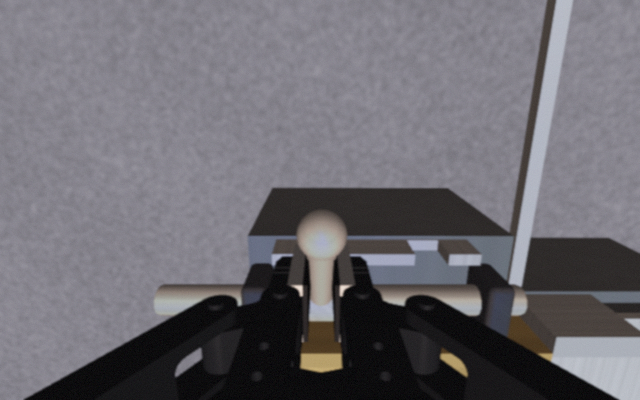

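The bolt is drawn, with the bar and ball moved along with the gripper. I'll lower the handle on the arc and release it.

Request:
servo_tool(plan=[{"offset": [0.0055, 0, 0.006], "delta_rot": [0, 0, 0], "grip": 255}, {"offset": [0.01, 0, 0.012], "delta_rot": [0, 0, 0], "grip": 255}, {"offset": [0.0145, 0, 0.02], "delta_rot": [0, 0, 0], "grip": 255}, {"offset": [0.017, 0, 0.027], "delta_rot": [0, 0, 0], "grip": 255}, {"offset": [0.019, 0, 0.034], "delta_rot": [0, 0, 0], "grip": 255}, {"offset": [0.0195, 0, 0.04], "delta_rot": [0, 0, 0], "grip": 255}, {"offset": [0.0195, 0, 0.04], "delta_rot": [0, 0, 0], "grip": 255}, {"offset": [0.0195, 0, 0.04], "delta_rot": [0, 0, 0], "grip": 255}])

```text
t: 5.87
tool_pos: [0.469, 0.1694, 0.1242]
orientation: [[-0.095, 0.995, 0.007], [0.995, 0.095, 0.005], [0.004, 0.007, -1.0]]
ft_force: [-0.2, 11.7, 5.7]
grip_width: 0.0094
```

Request:
servo_tool(plan=[{"offset": [0, 0, 0], "delta_rot": [0, 0, 0], "grip": 0}, {"offset": [0, 0, 0], "delta_rot": [0, 0, 0], "grip": 0}, {"offset": [0, 0, 0], "delta_rot": [0, 0, 0], "grip": 0}, {"offset": [0, 0, 0], "delta_rot": [0, 0, 0], "grip": 0}, {"offset": [0, 0, -0.02], "delta_rot": [0, 0, 0], "grip": 0}, {"offset": [0, 0, -0.06], "delta_rot": [0, 0, 0], "grip": 0}, {"offset": [0, 0, -0.1], "delta_rot": [0, 0, 0], "grip": 0}, {"offset": [0, 0, -0.11], "delta_rot": [0, 0, 0], "grip": 0}])

```text
t: 6.53
tool_pos: [0.4702, 0.1692, 0.2396]
orientation: [[-0.095, 0.995, 0.014], [0.995, 0.095, 0.006], [0.005, 0.014, -1.0]]
ft_force: [0.4, 0.0, 0.7]
grip_width: 0.0854
```

```bash
python3 - <<'E'
from h import *
st();p=snap('wrist','w4');go((-25,-80,230),'c')
print(proj(p,[HW((-175,251,120))]).round().tolist())
for i in (1,2,3,4):print(i)if 0 else None
E
```

```text
t 6.53 hop [-172.9  232.7  239.6] F [0.4 0.  0.7] w 0.0854 q [ 0.2   0.24 -0.25  1.06  0.    1.67]
c (-25, -80, 230) off [-0.313, 0.1469, 0.0099] rot [0.9, 0.5, -89.9]
[[315.0, 175.0]]
```

View pics/w4.png

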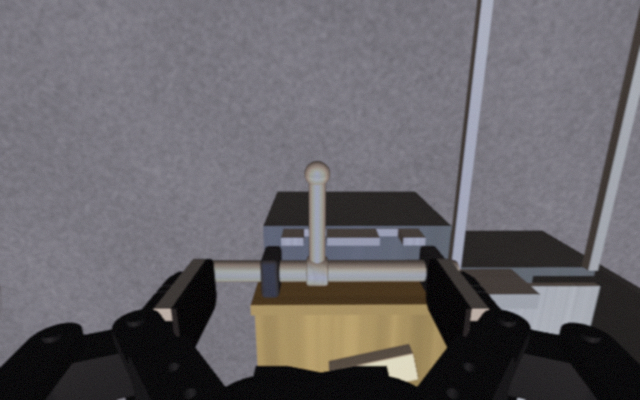

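The handle is down in the drawn notch, ball at (317,174) against a predicted (315,175). Next I'll move to the fin.

Request:
servo_tool(plan=[{"offset": [-0.025, 0.012, 0], "delta_rot": [0, 0, -7], "grip": 0}, {"offset": [-0.05, 0.024, 0], "delta_rot": [0, 0, -14], "grip": 0}, {"offset": [-0.075, 0.035, 0], "delta_rot": [0, 0, -21], "grip": 0}, {"offset": [-0.1, 0.047, 0], "delta_rot": [0, 0, -28], "grip": 0}, {"offset": [-0.125, 0.059, 0], "delta_rot": [0, 0, -35], "grip": 0}, {"offset": [-0.15, 0.07, 0], "delta_rot": [0, 0, -42], "grip": 0}, {"offset": [-0.175, 0.082, 0], "delta_rot": [0, 0, -49], "grip": 0}, {"offset": [-0.2, 0.094, 0], "delta_rot": [0, 0, -56], "grip": 0}])

```text
t: 7.25
tool_pos: [0.5831, -0.0223, 0.2385]
orientation: [[-0.881, 0.473, 0.013], [0.473, 0.881, 0.006], [-0.009, 0.012, -1.0]]
ft_force: [0.6, 0.2, 0.3]
grip_width: 0.0855
```

```bash
python3 - <<'E'
from h import *
st();go((-25,-80,230),'c')
E
```

```text
t 7.25 hop [-78.3  31.5 238.5] F [0.6 0.2 0.3] w 0.0855 q [-0.17  0.4  -0.03  1.13  0.01  0.33]
c (-25, -80, 230) off [-0.106, -0.0636, 0.0086] rot [0.5, 0.7, -33.6]
```

Request:
servo_tool(plan=[{"offset": [-0.02, -0.013, 0.003], "delta_rot": [0.2, 0.2, -7], "grip": 0}, {"offset": [-0.042, -0.026, 0.005], "delta_rot": [0.2, 0.3, -14], "grip": 0}, {"offset": [-0.064, -0.04, 0.008], "delta_rot": [0.3, 0.5, -21], "grip": 0}, {"offset": [-0.086, -0.052, 0.0086], "delta_rot": [0.4, 0.6, -28], "grip": 0}, {"offset": [-0.106, -0.0636, 0.0086], "delta_rot": [0.5, 0.7, -33.6], "grip": 0}, {"offset": [-0.106, -0.0636, 0.0086], "delta_rot": [0.5, 0.7, -33.6], "grip": 0}, {"offset": [-0.106, -0.0636, 0.0086], "delta_rot": [0.5, 0.7, -33.6], "grip": 0}, {"offset": [-0.106, -0.0636, 0.0086], "delta_rot": [0.5, 0.7, -33.6], "grip": 0}])

```text
t: 7.92
tool_pos: [0.6458, -0.1279, 0.229]
orientation: [[-0.996, -0.092, -0.002], [-0.092, 0.996, 0.001], [0.002, 0.001, -1.0]]
ft_force: [0.1, -0.2, 0.1]
grip_width: 0.0855
```

```bash
python3 - <<'E'
from h import *
st();go((-25,-80,136),'c');p=snap('wrist','w5')
print(proj(p,[HW((-50,-80,151)),HW((0,-80,151))]).round().tolist())
for d in arm.boxes_of('offcut_a',p): print(np.round(d['centre']),d['p'],WH(back(p,d['centre'],.14)).round())
E
```

```text
t 7.92 hop [-25.7 -79.5 229. ] F [ 0.1 -0.2  0.1] w 0.0855 q [-0.31  0.56  0.22  1.22  0.   -0.4 ]
c (-25, -80, 136) off [-0.0009, -0.0006, 0.093] rot [0.1, -0.1, -0.1]
[[320.0, 180.0], [321.0, 259.0]]
[251.  44.] 0.72 [-124. -118.  140.]
[337.  31.] 0.66 [-131.  -71.  140.]
[629.  44.] 0.62 [-123.   90.  140.]
```

View pics/w5.png

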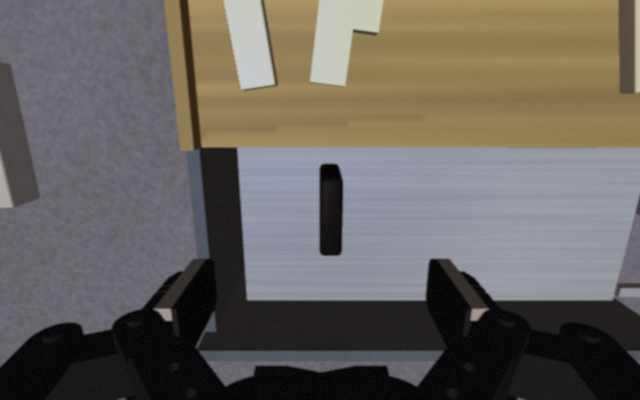

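The fin shows at columns 320–342, rows 165–253, which is about 6 mm to +y of the shut prediction. The two right-hand offcuts are at (251,44) and (337,31). I'll check this against the ledge corner before gripping.

```bash
python3 - <<'E'
from h import *
p=snap('wrist','w6')
P=[(-65,-155,144),(-65,-163,144),(-65,0,130),(-50,-80,101),(-50,-73,101),(-50,-73,151),(0,-73,151),(65,-155,155),(61,-146,101),(61,146,101),(65,0,155)]
for a,b in zip(P,proj(p,[HW(x) for x in P]).round().tolist()): print(a,b)
E
```

```text
(-65, -155, 144) [192.0, 152.0]
(-65, -163, 144) [178.0, 152.0]
(-65, 0, 130) [448.0, 148.0]
(-50, -80, 101) [320.0, 163.0]
(-50, -73, 101) [330.0, 163.0]
(-50, -73, 151) [332.0, 179.0]
(0, -73, 151) [331.0, 258.0]
(65, -155, 155) [206.0, 351.0]
(61, -146, 101) [238.0, 301.0]
(61, 146, 101) [602.0, 300.0]
(65, 0, 155) [442.0, 351.0]
```

The hopper fit is good to about 1 mm, so the cover itself is sitting about 7 mm off shut. I'll grip at y = -73.

Request:
servo_tool(plan=[{"offset": [0, 0.0065, 0.03], "delta_rot": [0, 0, 0], "grip": 0}, {"offset": [0, 0.0065, 0.06], "delta_rot": [0, 0, 0], "grip": 0}, {"offset": [0, 0.0065, 0.085], "delta_rot": [0, 0, 0], "grip": 0}, {"offset": [0, 0.0065, 0.093], "delta_rot": [0, 0, 0], "grip": 0}, {"offset": [0, 0.0065, 0.093], "delta_rot": [0, 0, 0], "grip": 0}, {"offset": [0, 0.0065, 0.093], "delta_rot": [0, 0, 0], "grip": 130}, {"offset": [0, 0.0065, 0.093], "delta_rot": [0, 0, 0], "grip": 255}, {"offset": [0, 0.0065, 0.093], "delta_rot": [0, 0, 0], "grip": 255}])

```text
t: 8.73
tool_pos: [0.6465, -0.1212, 0.139]
orientation: [[-0.996, -0.094, 0.002], [-0.094, 0.996, -0.0], [-0.002, -0.001, -1.0]]
ft_force: [0.6, 0.0, 0.1]
grip_width: 0.0515
```

Request:
servo_tool(plan=[{"offset": [0, 0, 0], "delta_rot": [0, 0, 0], "grip": 255}, {"offset": [0, 0, 0], "delta_rot": [0, 0, 0], "grip": 255}, {"offset": [0, 0, 0], "delta_rot": [0, 0, 0], "grip": 255}, {"offset": [0, 0, 0], "delta_rot": [0, 0, 0], "grip": 255}, {"offset": [0, 0, 0], "delta_rot": [0, 0, 0], "grip": 255}, {"offset": [0, 0, 0], "delta_rot": [0, 0, 0], "grip": 255}, {"offset": [0, 0, 0], "delta_rot": [0, 0, 0], "grip": 255}, {"offset": [0, 0, 0], "delta_rot": [0, 0, 0], "grip": 255}])

```text
t: 9.4
tool_pos: [0.647, -0.1214, 0.14]
orientation: [[-0.996, -0.093, 0.003], [-0.093, 0.996, -0.001], [-0.003, -0.001, -1.0]]
ft_force: [-0.9, -0.5, 5.7]
grip_width: 0.0129
```

```bash
python3 - <<'E'
from h import *
st();go((-26,212,138),'c')
E
```

```text
t 9.4 hop [-24.  -73.1 140. ] F [-0.9 -0.5  5.7] w 0.0129 q [-0.3   0.61  0.06  1.02  0.   -0.39]
c (-26, 212, 138) off [0.002, 0.2851, 0.0016] rot [-0.1, 0.2, 0.0]
```

Request:
servo_tool(plan=[{"offset": [0, 0.01, 0], "delta_rot": [0, 0, 0], "grip": 255}, {"offset": [0, 0.03, 0], "delta_rot": [0, 0, 0], "grip": 255}, {"offset": [0, 0.05, 0], "delta_rot": [0, 0, 0], "grip": 255}, {"offset": [0, 0.07, 0], "delta_rot": [0, 0, 0], "grip": 255}, {"offset": [0, 0.09, 0], "delta_rot": [0, 0, 0], "grip": 255}, {"offset": [0, 0.11, 0], "delta_rot": [0, 0, 0], "grip": 255}, {"offset": [0, 0.13, 0], "delta_rot": [0, 0, 0], "grip": 255}, {"offset": [0, 0.15, 0], "delta_rot": [0, 0, 0], "grip": 255}])

```text
t: 10.07
tool_pos: [0.6333, 0.0287, 0.14]
orientation: [[-0.996, -0.093, 0.005], [-0.093, 0.996, -0.002], [-0.004, -0.002, -1.0]]
ft_force: [2.2, -3.1, -0.9]
grip_width: 0.0129
```

```bash
python3 - <<'E'
from h import *
st();go((-24,210,140),'c')
E
```

```text
t 10.07 hop [-23.6  77.6 140. ] F [ 2.2 -3.1 -0.9] w 0.0129 q [-0.07  0.57 -0.02  0.98 -0.   -0.16]
c (-24, 210, 140) off [0.0004, 0.1324, -0.0003] rot [-0.1, 0.3, -0.0]
```

Request:
servo_tool(plan=[{"offset": [0, 0.02, 0], "delta_rot": [0, 0, 0], "grip": 255}, {"offset": [0, 0.04, 0], "delta_rot": [0, 0, 0], "grip": 255}, {"offset": [0, 0.06, 0], "delta_rot": [0, 0, 0], "grip": 255}, {"offset": [0, 0.08, 0], "delta_rot": [0, 0, 0], "grip": 255}, {"offset": [0, 0.1, 0], "delta_rot": [0, 0, 0], "grip": 255}, {"offset": [0, 0.115, 0], "delta_rot": [0, 0, 0], "grip": 255}, {"offset": [0, 0.128, 0], "delta_rot": [0, 0, 0], "grip": 255}, {"offset": [0, 0.134, 0], "delta_rot": [0, 0.3, 0], "grip": 255}])

```text
t: 10.73
tool_pos: [0.6211, 0.1622, 0.1401]
orientation: [[-0.996, -0.093, 0.001], [-0.093, 0.996, -0.006], [-0.0, -0.006, -1.0]]
ft_force: [3.5, -27.6, 2.0]
grip_width: 0.0128
```

```bash
python3 - <<'E'
from h import *
st();go((-24,212,140),'c')
p=arm.snapshot('top')
for d in arm.boxes_of('offcut_a',p): print(np.round(d['centre']),d['p'],WH(back(p,d['centre'],.14)).round())
E
```

```text
t 10.73 hop [-23.3 211.6 140.1] F [  3.5 -27.6   2. ] w 0.0128 q [ 0.14  0.59  0.01  1.   -0.01  0.05]
c (-24, 212, 140) off [0.0007, 0.0004, 0.0001] rot [-0.3, 0.0, -0.0]
[312. 190.] 0.63 [-78.  26. 140.]
[185. 254.] 0.62 [-235.  449.  140.]
[293. 209.] 0.48 [-131.   94.  140.]
[346. 204.] 0.46 [-135.  -76.  140.]
```

The end stop is reached (27 N), so the cover is fully open. I'll release, lift, and look over the ledge.

Request:
servo_tool(plan=[{"offset": [0, 0, 0], "delta_rot": [0, 0, 0], "grip": 0}, {"offset": [0, 0, 0], "delta_rot": [0, 0, 0], "grip": 0}, {"offset": [0, 0, 0], "delta_rot": [0, 0, 0], "grip": 0}, {"offset": [0, 0, 0], "delta_rot": [0, 0, 0], "grip": 0}, {"offset": [0, 0, -0.03], "delta_rot": [0, 0, 0], "grip": 0}, {"offset": [0, 0, -0.07], "delta_rot": [0, 0, 0], "grip": 0}, {"offset": [0.01, -0.03, -0.11], "delta_rot": [0, 0, 0], "grip": 0}, {"offset": [0.02, -0.06, -0.14], "delta_rot": [0, 0, 0], "grip": 0}])

```text
t: 11.5
tool_pos: [0.6086, 0.1093, 0.2744]
orientation: [[-0.995, -0.095, 0.001], [-0.095, 0.995, -0.004], [-0.001, -0.004, -1.0]]
ft_force: [1.4, -0.3, 0.0]
grip_width: 0.0856
```

Request:
servo_tool(plan=[{"offset": [0, -0.03, -0.005], "delta_rot": [0, 0, 0], "grip": 0}, {"offset": [0, -0.06, -0.01], "delta_rot": [0, 0, 0], "grip": 0}, {"offset": [0.01, -0.09, -0.01], "delta_rot": [0, 0, 0], "grip": 0}, {"offset": [0.02, -0.12, -0.01], "delta_rot": [0, 0, 0], "grip": 0}, {"offset": [0.02, -0.15, -0.01], "delta_rot": [0, 0, 0], "grip": 0}, {"offset": [0.02, -0.16, -0.01], "delta_rot": [0, 0, 0], "grip": 0}, {"offset": [0.02, -0.16, -0.01], "delta_rot": [0, 0, 0], "grip": 0}, {"offset": [0.02, -0.16, -0.01], "delta_rot": [0, 0, 0], "grip": 0}])

```text
t: 12.17
tool_pos: [0.6039, -0.0519, 0.2849]
orientation: [[-0.996, -0.094, 0.001], [-0.094, 0.996, -0.003], [-0.0, -0.003, -1.0]]
ft_force: [0.2, 0.5, -0.3]
grip_width: 0.0855
```

```bash
python3 - <<'E'
from h import *
st();p=snap('wrist','w7')
for d in arm.boxes_of('offcut_a',p): print(np.round(d['centre']),d['p'],WH(back(p,d['centre'],.14)).round())
np.savez('w7.npz',R=p['R'],t=p['t'],k=[p['fx'],p['fy'],p['cx'],p['cy']])
E
```

```text
t 12.17 hop [-6.040e+01  1.000e-01  2.849e+02] F [ 0.2  0.5 -0.3] w 0.0855 q [-0.2   0.43  0.15  1.28 -0.   -0.3 ]
[228.  84.] 0.87 [-139.  -67.  140.]
[462.  91.] 0.85 [-134.  100.  140.]
```

View pics/w7.png

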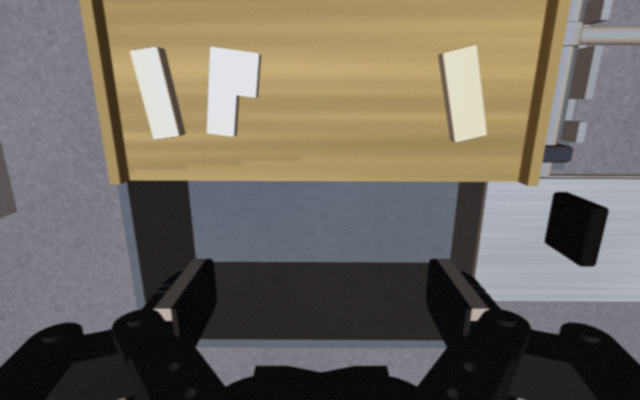

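Cover is clear of the mouth and three offcuts lie on the ledge: a strip at (155,93), offcut c at (231,90), and a rectangle at (464,93). Next I'll compute their near ends.

```bash
python3 - <<'E'
from h import *
d=np.load('w7.npz');p=dict(R=d['R'],t=d['t'],fx=d['k'][0],fy=d['k'][1],cx=d['k'][2],cy=d['k'][3])
for n,u in dict(strip_l=(132,50),strip_r=(157,47),strip_fl=(153,139),strip_fr=(177,136),c_l=(210,47),c_r=(260,54),c_f1=(207,135),c_f2=(236,137),d_l=(443,55),d_r=(477,46),d_fl=(454,142),d_fr=(487,133)).items(): print(n,WH(back(p,u,.141)).round())
go((-195,-112,220),'c')
E
```

```text
strip_l [-162. -132.  141.]
strip_r [-163. -114.  141.]
strip_fl [-100. -125.  141.]
strip_fr [-102. -107.  141.]
c_l [-163.  -77.  141.]
c_r [-159.  -43.  141.]
c_f1 [-103.  -85.  141.]
c_f2 [-102.  -64.  141.]
d_l [-158.   84.  141.]
d_r [-164.  107.  141.]
d_fl [-98.  98. 141.]
d_fr [-105.  122.  141.]
c (-195, -112, 220) off [0.1351, -0.1126, 0.0652] rot [-0.2, 0.0, 0.2]
```

Request:
servo_tool(plan=[{"offset": [0.03, -0.03, 0.01], "delta_rot": [0, 0, 0], "grip": 255}, {"offset": [0.06, -0.06, 0.02], "delta_rot": [0, 0, 0], "grip": 255}, {"offset": [0.09, -0.09, 0.03], "delta_rot": [0, 0, 0], "grip": 255}, {"offset": [0.12, -0.119, 0.04], "delta_rot": [0, 0, 0], "grip": 255}, {"offset": [0.135, -0.119, 0.06], "delta_rot": [0, 0, 0], "grip": 255}, {"offset": [0.135, -0.119, 0.08], "delta_rot": [0, 0, 0], "grip": 255}, {"offset": [0.135, -0.119, 0.1], "delta_rot": [0, 0, 0], "grip": 255}, {"offset": [0.135, -0.119, 0.1], "delta_rot": [0, 0, 0], "grip": 255}])

```text
t: 12.93
tool_pos: [0.4792, -0.1807, 0.1823]
orientation: [[-0.995, -0.097, -0.004], [-0.097, 0.995, -0.001], [0.004, -0.0, -1.0]]
ft_force: [-0.9, 0.0, -0.1]
grip_width: 0.0003
```

```bash
python3 - <<'E'
from h import *
st();go((-195,-119,152),'c')
E
```

```text
t 12.93 hop [-196.5 -116.5  182.3] F [-0.9  0.  -0.1] w 0.0003 q [-0.5   0.32 -0.3   0.95 -0.   -0.6 ]
c (-195, -119, 152) off [-0.0016, -0.0025, 0.0303] rot [-0.0, -0.2, 0.2]
```

Request:
servo_tool(plan=[{"offset": [0, -0.0025, 0.01], "delta_rot": [0, -0.2, 0.2], "grip": 255}, {"offset": [0, -0.0025, 0.02], "delta_rot": [0, -0.2, 0.2], "grip": 255}, {"offset": [0, -0.0025, 0.027], "delta_rot": [0, -0.2, 0.2], "grip": 255}, {"offset": [0, -0.0025, 0.03], "delta_rot": [0, -0.2, 0.2], "grip": 255}, {"offset": [0, -0.0025, 0.03], "delta_rot": [0, -0.2, 0.2], "grip": 255}, {"offset": [0, -0.0025, 0.03], "delta_rot": [0, -0.2, 0.2], "grip": 255}, {"offset": [0, -0.0025, 0.03], "delta_rot": [0, -0.2, 0.2], "grip": 255}, {"offset": [0, -0.0025, 0.03], "delta_rot": [0, -0.2, 0.2], "grip": 255}])

```text
t: 13.6
tool_pos: [0.4797, -0.1834, 0.1528]
orientation: [[-0.996, -0.094, 0.001], [-0.094, 0.996, -0.001], [-0.001, -0.001, -1.0]]
ft_force: [-0.1, 0.0, 0.1]
grip_width: 0.0001
```

```bash
python3 - <<'E'
from h import *
st();go((-50,-119,152),'c')
E
```

```text
t 13.6 hop [-196.2 -119.2  152.8] F [-0.1  0.   0.1] w 0.0001 q [-0.51  0.35 -0.35  0.88 -0.   -0.6 ]
c (-50, -119, 152) off [-0.1462, 0.0002, 0.0009] rot [-0.0, 0.0, 0.0]
```

Request:
servo_tool(plan=[{"offset": [-0.01, 0, 0.0005], "delta_rot": [0, 0, 0], "grip": 255}, {"offset": [-0.02, 0, 0.0005], "delta_rot": [0, 0, 0], "grip": 255}, {"offset": [-0.03, 0, 0.0005], "delta_rot": [0, 0, 0], "grip": 255}, {"offset": [-0.04, 0, 0.0005], "delta_rot": [0, 0, 0], "grip": 255}, {"offset": [-0.05, 0, 0.0005], "delta_rot": [0, 0, 0], "grip": 255}, {"offset": [-0.06, 0, 0.0005], "delta_rot": [0, 0, 0], "grip": 255}, {"offset": [-0.07, 0, 0.0005], "delta_rot": [0, 0, 0], "grip": 255}, {"offset": [-0.08, 0, 0.0005], "delta_rot": [0, 0, 0], "grip": 255}])

```text
t: 14.27
tool_pos: [0.5608, -0.1756, 0.1522]
orientation: [[-0.996, -0.094, 0.001], [-0.094, 0.996, -0.001], [-0.001, -0.001, -1.0]]
ft_force: [-0.5, -0.6, 0.1]
grip_width: -0.0003
```

Request:
servo_tool(plan=[{"offset": [-0.01, 0, 0], "delta_rot": [0, 0, 0], "grip": 255}, {"offset": [-0.02, 0, 0], "delta_rot": [0, 0, 0], "grip": 255}, {"offset": [-0.03, 0, 0], "delta_rot": [0, 0, 0], "grip": 255}, {"offset": [-0.04, 0, 0], "delta_rot": [0, 0, 0], "grip": 255}, {"offset": [-0.05, 0, 0], "delta_rot": [0, 0, 0], "grip": 255}, {"offset": [-0.06, 0, 0], "delta_rot": [0, 0, 0], "grip": 255}, {"offset": [-0.07, 0, 0], "delta_rot": [0, 0, 0], "grip": 255}, {"offset": [-0.072, 0, 0], "delta_rot": [0, 0, 0], "grip": 255}])

```text
t: 14.93
tool_pos: [0.6347, -0.1684, 0.1519]
orientation: [[-0.995, -0.095, 0.002], [-0.095, 0.995, -0.001], [-0.002, -0.001, -1.0]]
ft_force: [-0.9, 0.2, -0.3]
grip_width: 0.0001
```

Request:
servo_tool(plan=[{"offset": [0, 0, -0.04], "delta_rot": [0, 0, 0], "grip": 255}, {"offset": [0.03, 0.01, -0.06], "delta_rot": [0, 0, 0], "grip": 255}, {"offset": [0.06, 0.03, -0.06], "delta_rot": [0, 0, 0], "grip": 255}, {"offset": [0.1, 0.045, -0.06], "delta_rot": [0, 0, 0], "grip": 255}, {"offset": [0.13, 0.055, -0.06], "delta_rot": [0, 0, 0], "grip": 255}, {"offset": [0.15, 0.055, -0.05], "delta_rot": [0, 0, 0], "grip": 255}, {"offset": [0.15, 0.055, -0.04], "delta_rot": [0, 0, 0], "grip": 255}, {"offset": [0.15, 0.055, -0.04], "delta_rot": [0, 0, 0], "grip": 255}])

```text
t: 15.6
tool_pos: [0.4787, -0.1273, 0.1907]
orientation: [[-0.996, -0.094, 0.0], [-0.094, 0.996, -0.0], [-0.0, -0.0, -1.0]]
ft_force: [0.0, 0.2, -0.5]
grip_width: 0.0002
```

```bash
python3 - <<'E'
from h import *
st();go((-195,-64,152),'c')
for n in ('top','scene'):
    p=arm.snapshot(n)
    for d in arm.boxes_of('offcut_a',p): print(n,np.round(d['centre']),d['p'],WH(back(p,d['centre'],.14)).round())
E
```

```text
t 15.6 hop [-192.1  -63.3  190.7] F [ 0.   0.2 -0.5] w 0.0002 q [-0.41  0.28 -0.33  0.96 -0.   -0.5 ]
c (-195, -64, 152) off [0.0029, -0.0007, 0.0387] rot [-0.0, 0.0, 0.1]
top [291. 210.] 0.52 [-133.  101.  140.]
top [353. 169.] 0.46 [ -27. -114.  140.]
scene [303. 218.] 0.76 [-135.  -72.  140.]
scene [346. 175.] 0.61 [-131.  105.  140.]
```

The strip is in the hopper. Now offcut c.

Request:
servo_tool(plan=[{"offset": [0.003, 0, 0.015], "delta_rot": [0, 0, 0], "grip": 255}, {"offset": [0.003, 0, 0.03], "delta_rot": [0, 0, 0], "grip": 255}, {"offset": [0.003, 0, 0.038], "delta_rot": [0, 0, 0], "grip": 255}, {"offset": [0.003, 0, 0.038], "delta_rot": [0, 0, 0], "grip": 255}, {"offset": [0.003, 0, 0.038], "delta_rot": [0, 0, 0], "grip": 255}, {"offset": [-0.005, 0, 0.038], "delta_rot": [0, 0, 0], "grip": 255}, {"offset": [-0.013, 0, 0.038], "delta_rot": [0, 0, 0], "grip": 255}, {"offset": [-0.02, 0, 0.038], "delta_rot": [0, 0, 0], "grip": 255}])

```text
t: 16.47
tool_pos: [0.5027, -0.1263, 0.1549]
orientation: [[-0.995, -0.095, 0.004], [-0.095, 0.995, -0.002], [-0.004, -0.002, -1.0]]
ft_force: [-0.0, -1.0, 1.0]
grip_width: 0.0001
```

Request:
servo_tool(plan=[{"offset": [-0.008, 0, 0], "delta_rot": [0, 0, 0], "grip": 255}, {"offset": [-0.016, 0, 0], "delta_rot": [0, 0, 0], "grip": 255}, {"offset": [-0.024, 0, 0], "delta_rot": [0, 0, 0], "grip": 255}, {"offset": [-0.032, 0, 0], "delta_rot": [0, 0, 0], "grip": 255}, {"offset": [-0.04, 0, 0], "delta_rot": [0, 0, 0], "grip": 255}, {"offset": [-0.048, 0, 0], "delta_rot": [0, 0, 0], "grip": 255}, {"offset": [-0.056, 0, 0], "delta_rot": [0, 0, 0], "grip": 255}, {"offset": [-0.064, 0, 0], "delta_rot": [0, 0, 0], "grip": 255}])

```text
t: 17.13
tool_pos: [0.5672, -0.1202, 0.155]
orientation: [[-0.995, -0.095, 0.004], [-0.095, 0.995, -0.002], [-0.004, -0.002, -1.0]]
ft_force: [-1.0, -0.5, 0.4]
grip_width: 0.0002
```

Request:
servo_tool(plan=[{"offset": [-0.008, 0, 0], "delta_rot": [0, 0, 0], "grip": 255}, {"offset": [-0.016, 0, 0], "delta_rot": [0, 0, 0], "grip": 255}, {"offset": [-0.024, 0, 0], "delta_rot": [0, 0, 0], "grip": 255}, {"offset": [-0.032, 0, 0], "delta_rot": [0, 0, 0], "grip": 255}, {"offset": [-0.04, 0, 0], "delta_rot": [0, 0, 0], "grip": 255}, {"offset": [-0.048, 0, 0], "delta_rot": [0, 0, 0], "grip": 255}, {"offset": [-0.056, 0, 0], "delta_rot": [0, 0, 0], "grip": 255}, {"offset": [-0.063, 0, 0], "delta_rot": [0, 0, 0], "grip": 255}])

```text
t: 17.8
tool_pos: [0.6308, -0.1141, 0.1553]
orientation: [[-0.995, -0.095, 0.004], [-0.095, 0.995, -0.002], [-0.004, -0.002, -1.0]]
ft_force: [0.5, -0.3, -0.1]
grip_width: 0.0002
```

Request:
servo_tool(plan=[{"offset": [0, 0, -0.04], "delta_rot": [0, 0, 0], "grip": 255}, {"offset": [0.03, 0.03, -0.06], "delta_rot": [0, 0, 0], "grip": 255}, {"offset": [0.05, 0.06, -0.06], "delta_rot": [0, 0, 0], "grip": 255}, {"offset": [0.075, 0.09, -0.06], "delta_rot": [0, 0, 0], "grip": 255}, {"offset": [0.1, 0.12, -0.06], "delta_rot": [0, 0, 0], "grip": 255}, {"offset": [0.13, 0.145, -0.06], "delta_rot": [0, 0, 0], "grip": 255}, {"offset": [0.15, 0.164, -0.06], "delta_rot": [0, 0, 0], "grip": 255}, {"offset": [0.15, 0.164, -0.05], "delta_rot": [0, 0, 0], "grip": 255}])

```text
t: 18.47
tool_pos: [0.4625, 0.0377, 0.2057]
orientation: [[-0.995, -0.098, 0.004], [-0.098, 0.995, -0.001], [-0.004, -0.001, -1.0]]
ft_force: [1.3, 1.0, -0.2]
grip_width: -0.0003
```

```bash
python3 - <<'E'
from h import *
st();go((-196,100,152),'c')
for n in ('top','scene'):
    p=arm.snapshot(n)
    for d in arm.boxes_of('offcut_a',p): print(n,np.round(d['centre']),d['p'],WH(back(p,d['centre'],.14)).round())
E
```

```text
t 18.47 hop [-192.8  102.5  205.7] F [ 1.3  1.  -0.2] w -0.0003 q [-0.08  0.21 -0.39  0.97 -0.   -0.17]
c (-196, 100, 152) off [0.0034, -0.0024, 0.0537] rot [-0.1, 0.2, 0.3]
top [346. 163.] 0.59 [ -4. -95. 140.]
scene [346. 177.] 0.72 [-127.  101.  140.]
scene [341. 280.] 0.52 [  40. -153.  140.]
```

Request:
servo_tool(plan=[{"offset": [0.003, -0.0025, 0.02], "delta_rot": [-0.1, 0.2, 0.3], "grip": 255}, {"offset": [0.003, -0.0025, 0.04], "delta_rot": [-0.1, 0.2, 0.3], "grip": 255}, {"offset": [0.003, -0.0025, 0.052], "delta_rot": [-0.1, 0.2, 0.3], "grip": 255}, {"offset": [0.003, -0.0025, 0.0535], "delta_rot": [-0.1, 0.2, 0.3], "grip": 255}, {"offset": [0.003, -0.0025, 0.0535], "delta_rot": [-0.1, 0.2, 0.3], "grip": 255}, {"offset": [0, -0.0025, 0.0535], "delta_rot": [-0.1, 0.2, 0.3], "grip": 255}, {"offset": [-0.008, -0.0025, 0.0535], "delta_rot": [-0.1, 0.2, 0.3], "grip": 255}, {"offset": [-0.016, -0.0025, 0.0535], "delta_rot": [-0.1, 0.2, 0.3], "grip": 255}])

```text
t: 19.33
tool_pos: [0.4844, 0.0336, 0.1522]
orientation: [[-0.996, -0.089, 0.003], [-0.089, 0.996, -0.001], [-0.003, -0.001, -1.0]]
ft_force: [-0.5, 0.0, 0.7]
grip_width: 0.0002
```

Request:
servo_tool(plan=[{"offset": [-0.008, 0, 0], "delta_rot": [0, 0, 0], "grip": 255}, {"offset": [-0.016, 0, 0], "delta_rot": [0, 0, 0], "grip": 255}, {"offset": [-0.024, 0, 0], "delta_rot": [0, 0, 0], "grip": 255}, {"offset": [-0.032, 0, 0], "delta_rot": [0, 0, 0], "grip": 255}, {"offset": [-0.04, 0, 0], "delta_rot": [0, 0, 0], "grip": 255}, {"offset": [-0.048, 0, 0], "delta_rot": [0, 0, 0], "grip": 255}, {"offset": [-0.056, 0, 0], "delta_rot": [0, 0, 0], "grip": 255}, {"offset": [-0.064, 0, 0], "delta_rot": [0, 0, 0], "grip": 255}])

```text
t: 20.0
tool_pos: [0.5489, 0.0395, 0.1524]
orientation: [[-0.996, -0.089, 0.003], [-0.089, 0.996, -0.001], [-0.003, -0.001, -1.0]]
ft_force: [-0.9, 0.3, 0.0]
grip_width: 0.0001
```

Request:
servo_tool(plan=[{"offset": [-0.008, 0, 0], "delta_rot": [0, 0, 0], "grip": 255}, {"offset": [-0.016, 0, 0], "delta_rot": [0, 0, 0], "grip": 255}, {"offset": [-0.024, 0, 0], "delta_rot": [0, 0, 0], "grip": 255}, {"offset": [-0.032, 0, 0], "delta_rot": [0, 0, 0], "grip": 255}, {"offset": [-0.04, 0, 0], "delta_rot": [0, 0, 0], "grip": 255}, {"offset": [-0.048, 0, 0], "delta_rot": [0, 0, 0], "grip": 255}, {"offset": [-0.056, 0, 0], "delta_rot": [0, 0, 0], "grip": 255}, {"offset": [-0.065, 0, 0], "delta_rot": [0, 0, 0], "grip": 255}])

```text
t: 20.67
tool_pos: [0.6143, 0.0453, 0.1525]
orientation: [[-0.996, -0.089, 0.003], [-0.089, 0.996, -0.001], [-0.003, -0.001, -1.0]]
ft_force: [-0.8, 0.6, -0.2]
grip_width: -0.0001
```

```bash
python3 - <<'E'
from h import *
st();go((-60,50,270),'c')
E
```

```text
t 20.67 hop [-40.9  96.  152.5] F [-0.8  0.6 -0.2] w -0.0001 q [-0.04  0.53 -0.06  0.99 -0.   -0.13]
c (-60, 50, 270) off [0.0186, -0.0461, -0.1175] rot [-0.0, 0.2, -0.2]
```

Request:
servo_tool(plan=[{"offset": [0, 0, -0.04], "delta_rot": [0, 0, 0], "grip": 255}, {"offset": [0.01, -0.02, -0.07], "delta_rot": [0, 0, 0], "grip": 200}, {"offset": [0.02, -0.05, -0.1], "delta_rot": [0, 0, 0], "grip": 0}, {"offset": [0.02, -0.08, -0.125], "delta_rot": [0, 0.2, -0.2], "grip": 0}, {"offset": [0.02, -0.096, -0.13], "delta_rot": [0, 0.2, -0.2], "grip": 0}, {"offset": [0.02, -0.096, -0.13], "delta_rot": [0, 0.2, -0.2], "grip": 0}, {"offset": [0.02, -0.096, -0.13], "delta_rot": [0, 0.2, -0.2], "grip": 0}, {"offset": [0.02, -0.096, -0.13], "delta_rot": [0, 0.2, -0.2], "grip": 0}])

```text
t: 21.33
tool_pos: [0.6024, -0.0514, 0.2818]
orientation: [[-0.996, -0.093, -0.002], [-0.093, 0.996, -0.0], [0.002, -0.0, -1.0]]
ft_force: [0.9, 0.8, -0.5]
grip_width: 0.0832
```

```bash
python3 - <<'E'
from h import *
st();p=snap('wrist','w8');go((-24,210,240),'c')
print(proj(p,[HW((-24,210,151))]).round())
E
```

```text
t 21.33 hop [-61.8   0.7 281.8] F [ 0.9  0.8 -0.5] w 0.0832 q [-0.21  0.43  0.14  1.28 -0.   -0.3 ]
c (-24, 210, 240) off [-0.0381, 0.2089, 0.0415] rot [-0.0, -0.1, 0.0]
[[594. 243.]]
```

View pics/w8.png

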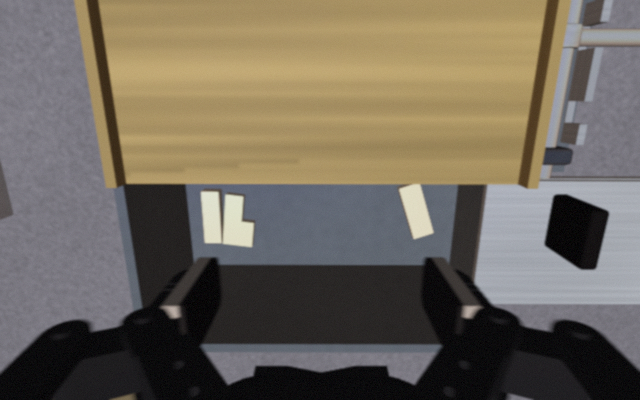

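All three offcuts lie on the hopper floor at (211,217), (237,222) and (417,211), and the ledge is empty. Now back to the fin.

Request:
servo_tool(plan=[{"offset": [-0.01, 0.035, 0], "delta_rot": [0, 0, 0], "grip": 0}, {"offset": [-0.02, 0.07, 0.01], "delta_rot": [0, 0, 0], "grip": 0}, {"offset": [-0.03, 0.105, 0.02], "delta_rot": [0, 0, 0], "grip": 0}, {"offset": [-0.038, 0.14, 0.03], "delta_rot": [0, 0, 0], "grip": 0}, {"offset": [-0.038, 0.175, 0.04], "delta_rot": [0, 0, 0], "grip": 0}, {"offset": [-0.038, 0.21, 0.041], "delta_rot": [0, 0, 0], "grip": 0}, {"offset": [-0.038, 0.21, 0.041], "delta_rot": [0, 0, 0], "grip": 0}, {"offset": [-0.038, 0.21, 0.041], "delta_rot": [0, 0, 0], "grip": 0}])

```text
t: 22.05
tool_pos: [0.6192, 0.1644, 0.2394]
orientation: [[-0.995, -0.098, -0.004], [-0.098, 0.995, -0.0], [0.004, 0.0, -1.0]]
ft_force: [0.5, -0.8, 0.5]
grip_width: 0.0854
```

```bash
python3 - <<'E'
from h import *
st();go((-24,211,138),'c')
E
```

```text
t 22.05 hop [-25.  214.1 239.4] F [ 0.5 -0.8  0.5] w 0.0854 q [0.15 0.53 0.18 1.23 0.   0.05]
c (-24, 211, 138) off [-0.0014, -0.0031, 0.1014] rot [0.0, -0.2, 0.3]
```

Request:
servo_tool(plan=[{"offset": [-0.001, -0.003, 0.03], "delta_rot": [0, -0.2, 0.3], "grip": 0}, {"offset": [-0.001, -0.003, 0.06], "delta_rot": [0, -0.2, 0.3], "grip": 0}, {"offset": [-0.001, -0.003, 0.09], "delta_rot": [0, -0.2, 0.3], "grip": 0}, {"offset": [-0.001, -0.003, 0.1], "delta_rot": [0, -0.2, 0.3], "grip": 0}, {"offset": [-0.001, -0.003, 0.1], "delta_rot": [0, -0.2, 0.3], "grip": 100}, {"offset": [-0.001, -0.003, 0.1], "delta_rot": [0, -0.2, 0.3], "grip": 255}, {"offset": [-0.001, -0.003, 0.1], "delta_rot": [0, -0.2, 0.3], "grip": 255}, {"offset": [-0.001, -0.003, 0.1], "delta_rot": [0, -0.2, 0.3], "grip": 255}])

```text
t: 22.72
tool_pos: [0.6213, 0.1615, 0.1415]
orientation: [[-0.996, -0.093, 0.002], [-0.093, 0.996, 0.0], [-0.002, 0.0, -1.0]]
ft_force: [0.0, 0.1, 0.2]
grip_width: 0.0387
```

Request:
servo_tool(plan=[{"offset": [0, 0, 0], "delta_rot": [0, 0, 0], "grip": 255}, {"offset": [0, 0, 0], "delta_rot": [0, 0, 0], "grip": 255}, {"offset": [0, 0, 0], "delta_rot": [0, 0, 0], "grip": 255}, {"offset": [0, 0, 0], "delta_rot": [0, 0, 0], "grip": 255}, {"offset": [0, 0, 0], "delta_rot": [0, 0, 0], "grip": 255}, {"offset": [0, -0.01, 0], "delta_rot": [0, 0, 0], "grip": 255}, {"offset": [0, -0.03, 0], "delta_rot": [0, 0, 0], "grip": 255}, {"offset": [0, -0.05, 0], "delta_rot": [0, 0, 0], "grip": 255}])

```text
t: 23.38
tool_pos: [0.6268, 0.1124, 0.1432]
orientation: [[-0.996, -0.095, 0.005], [-0.095, 0.996, 0.002], [-0.005, 0.001, -1.0]]
ft_force: [-0.8, 2.2, 6.9]
grip_width: 0.0129
```

```bash
python3 - <<'E'
from h import *
st();go((-24,-82,140),'c')
E
```

```text
t 23.38 hop [-22.2 161.6 143.2] F [-0.8  2.2  6.9] w 0.0129 q [ 0.06  0.57 -0.01  0.99  0.   -0.03]
c (-24, -82, 140) off [0.0021, -0.2436, 0.0029] rot [0.1, 0.3, 0.1]
```

Request:
servo_tool(plan=[{"offset": [0, -0.02, 0], "delta_rot": [0, 0, 0], "grip": 255}, {"offset": [0, -0.04, 0], "delta_rot": [0, 0, 0], "grip": 255}, {"offset": [0, -0.06, 0], "delta_rot": [0, 0, 0], "grip": 255}, {"offset": [0, -0.08, 0], "delta_rot": [0, 0, 0], "grip": 255}, {"offset": [0, -0.1, 0], "delta_rot": [0, 0, 0], "grip": 255}, {"offset": [0, -0.12, 0], "delta_rot": [0, 0, 0], "grip": 255}, {"offset": [0, -0.14, 0], "delta_rot": [0, 0, 0], "grip": 255}, {"offset": [0, -0.16, 0], "delta_rot": [0, 0, 0], "grip": 255}])

```text
t: 24.05
tool_pos: [0.6414, -0.0473, 0.1433]
orientation: [[-0.995, -0.095, 0.004], [-0.095, 0.996, 0.003], [-0.004, 0.002, -1.0]]
ft_force: [-0.7, 3.1, 0.4]
grip_width: 0.0134
```

```bash
python3 - <<'E'
from h import *
st();go((-22,-82,142),'c')
E
```

```text
t 24.05 hop [-22.6   1.2 143.3] F [-0.7  3.1  0.4] w 0.0134 q [-0.19  0.58  0.01  1.    0.   -0.28]
c (-22, -82, 142) off [-0.0005, -0.0832, 0.0011] rot [0.1, 0.3, 0.1]
```

Request:
servo_tool(plan=[{"offset": [0, -0.015, 0], "delta_rot": [0, 0, 0], "grip": 255}, {"offset": [0, -0.03, 0], "delta_rot": [0, 0, 0], "grip": 255}, {"offset": [0, -0.045, 0], "delta_rot": [0, 0, 0], "grip": 255}, {"offset": [0, -0.06, 0], "delta_rot": [0, 0, 0], "grip": 255}, {"offset": [0, -0.07, 0], "delta_rot": [0, 0, 0], "grip": 255}, {"offset": [0, -0.077, 0], "delta_rot": [0, 0, 0], "grip": 255}, {"offset": [0, -0.081, 0], "delta_rot": [0, 0, 0], "grip": 255}, {"offset": [0, -0.083, 0], "delta_rot": [0, 0, 0], "grip": 255}])

```text
t: 24.72
tool_pos: [0.6487, -0.1273, 0.1432]
orientation: [[-0.995, -0.096, 0.003], [-0.096, 0.995, 0.008], [-0.004, 0.008, -1.0]]
ft_force: [-4.1, 21.4, 5.8]
grip_width: 0.0129
```

```bash
python3 - <<'E'
from h import *
st()
E
```

```text
t 24.72 hop [-22.8 -79.2 143.2] F [-4.1 21.4  5.8] w 0.0129 q [-0.31  0.62  0.08  1.03  0.01 -0.4 ]
```

The cover is against its shut stop (21 N at y = -79). I'll release and return to the handle.

Request:
servo_tool(plan=[{"offset": [0, 0, 0], "delta_rot": [0, 0, 0], "grip": 255}, {"offset": [0, 0, 0], "delta_rot": [0, 0, 0], "grip": 0}, {"offset": [0, 0, 0], "delta_rot": [0, 0, 0], "grip": 0}, {"offset": [0, 0, 0], "delta_rot": [0, 0, 0], "grip": 0}, {"offset": [0, 0, -0.03], "delta_rot": [0, 0, 0], "grip": 0}, {"offset": [0, 0, -0.07], "delta_rot": [0, 0, 0], "grip": 0}, {"offset": [0, 0, -0.1], "delta_rot": [0, 0, 7], "grip": 0}, {"offset": [0, 0, -0.1], "delta_rot": [0, 0, 14], "grip": 0}])

```text
t: 25.38
tool_pos: [0.6513, -0.1292, 0.2505]
orientation: [[-0.988, 0.153, 0.013], [0.153, 0.988, 0.005], [-0.013, 0.007, -1.0]]
ft_force: [0.8, 0.0, 0.6]
grip_width: 0.0856
```

```bash
python3 - <<'E'
from h import *
st();go((-175,229,240),'h');p=snap('wrist','w9')
P=[(-50,-80,151),(0,-80,151),(0,-73,151),(61,-146,101)]
print(proj(p,[HW(x) for x in P]).round().tolist())
E
```

```text
t 25.38 hop [-20.4 -81.3 250.5] F [0.8 0.  0.6] w 0.0856 q [-0.31  0.56  0.26  1.26  0.01 -0.16]
h (-175, 229, 240) off [0.2258, 0.2631, 0.0095] rot [0.8, 0.3, 75.9]
[[311.0, 163.0], [330.0, 234.0], [340.0, 232.0], [270.0, 293.0]]
```

View pics/w9.png

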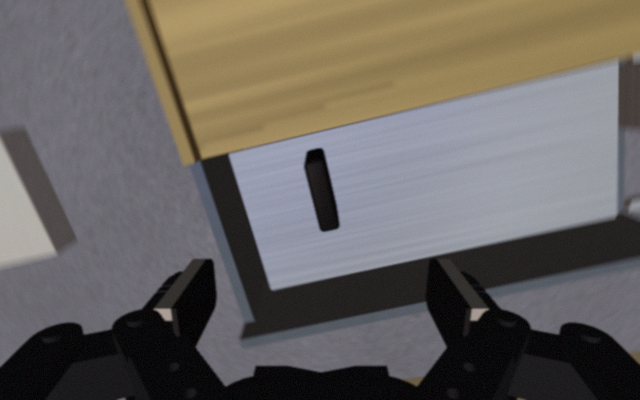

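The cover is shut: fin far end at (329,230) against a predicted (330,234) for joint 0. Now to the handle.

Request:
servo_tool(plan=[{"offset": [0.02, 0.023, 0], "delta_rot": [0, 0, 7], "grip": 0}, {"offset": [0.04, 0.047, 0], "delta_rot": [0, 0, 14], "grip": 0}, {"offset": [0.06, 0.07, 0], "delta_rot": [0, 0, 21], "grip": 0}, {"offset": [0.08, 0.093, 0], "delta_rot": [0, 0, 28], "grip": 0}, {"offset": [0.1, 0.117, 0], "delta_rot": [0, 0, 35], "grip": 0}, {"offset": [0.12, 0.14, 0], "delta_rot": [0, 0, 42], "grip": 0}, {"offset": [0.14, 0.163, 0], "delta_rot": [0, 0, 49], "grip": 0}, {"offset": [0.16, 0.187, 0], "delta_rot": [0, 0, 56], "grip": 0}])

```text
t: 26.1
tool_pos: [0.5218, 0.0825, 0.2466]
orientation: [[-0.414, 0.91, 0.01], [0.91, 0.414, 0.006], [0.001, 0.011, -1.0]]
ft_force: [0.9, 0.5, -0.3]
grip_width: 0.0855
```

```bash
python3 - <<'E'
from h import *
st();go((-175,229,230),'h')
E
```

```text
t 26.1 hop [-129.6  141.5  246.6] F [ 0.9  0.5 -0.3] w 0.0855 q [ 0.02  0.29 -0.16  1.11  0.01  1.16]
h (-175, 229, 230) off [0.0975, -0.0144, 0.0166] rot [0.6, -0.2, 19.1]
```

Request:
servo_tool(plan=[{"offset": [0.03, -0.005, 0.005], "delta_rot": [0.2, -0.1, 7], "grip": 0}, {"offset": [0.06, -0.009, 0.01], "delta_rot": [0.4, -0.1, 14], "grip": 0}, {"offset": [0.085, -0.013, 0.015], "delta_rot": [0.6, -0.2, 19.1], "grip": 0}, {"offset": [0.0975, -0.0144, 0.0166], "delta_rot": [0.6, -0.2, 19.1], "grip": 0}, {"offset": [0.0975, -0.0144, 0.0166], "delta_rot": [0.6, -0.2, 19.1], "grip": 0}, {"offset": [0.0975, -0.0144, 0.0166], "delta_rot": [0.6, -0.2, 19.1], "grip": 0}, {"offset": [0.0975, -0.0144, 0.0166], "delta_rot": [0.6, -0.2, 19.1], "grip": 0}, {"offset": [0.0975, -0.0144, 0.0166], "delta_rot": [0.6, -0.2, 19.1], "grip": 0}])

```text
t: 26.77
tool_pos: [0.4693, 0.1644, 0.23]
orientation: [[-0.094, 0.996, 0.001], [0.996, 0.094, -0.0], [-0.0, 0.001, -1.0]]
ft_force: [-0.1, -0.1, 0.3]
grip_width: 0.0854
```

```bash
python3 - <<'E'
from h import *
st();go((-174,229,120),'h')
E
```

```text
t 26.77 hop [-174.3  228.1  230. ] F [-0.1 -0.1  0.3] w 0.0854 q [ 0.19  0.25 -0.26  1.06 -0.    1.67]
h (-174, 229, 120) off [0.001, 0.0002, 0.11] rot [0.1, 0.0, 0.1]
```

Request:
servo_tool(plan=[{"offset": [0.001, 0, 0.035], "delta_rot": [0, 0, 0], "grip": 0}, {"offset": [0.001, 0, 0.07], "delta_rot": [0, 0, 0], "grip": 0}, {"offset": [0.001, 0, 0.095], "delta_rot": [0, 0, 0], "grip": 0}, {"offset": [0.001, 0, 0.11], "delta_rot": [0, 0, 0], "grip": 0}, {"offset": [0.001, 0, 0.11], "delta_rot": [0, 0, 0], "grip": 100}, {"offset": [0.001, 0, 0.11], "delta_rot": [0, 0, 0], "grip": 180}, {"offset": [0.001, 0, 0.11], "delta_rot": [0, 0, 0], "grip": 255}, {"offset": [0.001, 0, 0.11], "delta_rot": [0, 0, 0], "grip": 255}])

```text
t: 27.43
tool_pos: [0.4705, 0.1653, 0.1214]
orientation: [[-0.094, 0.996, 0.003], [0.996, 0.094, 0.0], [-0.0, 0.003, -1.0]]
ft_force: [-0.2, -0.9, 0.3]
grip_width: 0.0388
```

Request:
servo_tool(plan=[{"offset": [0, 0, 0], "delta_rot": [0, 0, 0], "grip": 255}, {"offset": [0, 0, 0], "delta_rot": [0, 0, 0], "grip": 255}, {"offset": [0, 0, 0], "delta_rot": [0, 0, 0], "grip": 255}, {"offset": [0, 0, 0], "delta_rot": [0, 0, 0], "grip": 255}, {"offset": [0, 0, 0], "delta_rot": [0, 0, 0], "grip": 255}, {"offset": [0, 0, 0], "delta_rot": [0, 0, 0], "grip": 255}, {"offset": [0, 0, 0], "delta_rot": [0, 0, 0], "grip": 255}, {"offset": [0, 0, 0], "delta_rot": [0, 0, 0], "grip": 255}])

```text
t: 28.1
tool_pos: [0.4707, 0.1654, 0.1224]
orientation: [[-0.094, 0.996, 0.004], [0.996, 0.094, 0.0], [-0.0, 0.004, -1.0]]
ft_force: [-3.0, -1.4, 8.9]
grip_width: 0.0099
```

Request:
servo_tool(plan=[{"offset": [0, 0, -0.006], "delta_rot": [0, 0, 0], "grip": 255}, {"offset": [-0.0015, 0, -0.013], "delta_rot": [0, 0, 0], "grip": 255}, {"offset": [-0.004, 0, -0.02], "delta_rot": [0, 0, 0], "grip": 255}, {"offset": [-0.0077, 0, -0.0272], "delta_rot": [0, 0, 0], "grip": 255}, {"offset": [-0.0122, 0, -0.0335], "delta_rot": [0, 0, 0], "grip": 255}, {"offset": [-0.0177, 0, -0.039], "delta_rot": [0, 0, 0], "grip": 255}, {"offset": [-0.0177, 0, -0.039], "delta_rot": [0, 0, 0], "grip": 255}, {"offset": [-0.0177, 0, -0.039], "delta_rot": [0, 0, 0], "grip": 255}])

```text
t: 28.77
tool_pos: [0.4715, 0.1461, 0.1614]
orientation: [[-0.093, 0.996, 0.003], [0.996, 0.093, -0.003], [-0.003, 0.003, -1.0]]
ft_force: [-1.0, -8.4, -11.4]
grip_width: 0.0093
```

```bash
python3 - <<'E'
from h import *
st();snap('wrist','w10');go((-120,211,162),'h')
E
```

```text
t 28.77 hop [-173.7  209.6  161.4] F [ -1.   -8.4 -11.4] w 0.0093 q [ 0.15  0.3  -0.39  0.88 -0.    1.63]
h (-120, 211, 162) off [0.0013, 0.0537, -0.0005] rot [0.2, 0.2, 0.0]
```

View pics/w10.png

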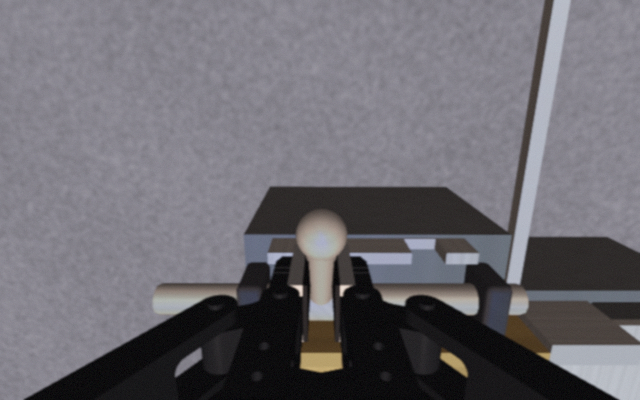

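The handle is lifted, ball at (321,235), and the cover is clear. I'll slide 54 mm along +x to the shot position.

Request:
servo_tool(plan=[{"offset": [0, 0.009, 0], "delta_rot": [0, 0, 0], "grip": 255}, {"offset": [0, 0.018, 0], "delta_rot": [0, 0, 0], "grip": 255}, {"offset": [0, 0.027, 0], "delta_rot": [0, 0, 0], "grip": 255}, {"offset": [0, 0.036, 0], "delta_rot": [0, 0, 0], "grip": 255}, {"offset": [0, 0.045, 0], "delta_rot": [0, 0, 0], "grip": 255}, {"offset": [0, 0.0535, 0], "delta_rot": [0, 0, 0], "grip": 255}, {"offset": [0, 0.0535, 0], "delta_rot": [0, 0, 0], "grip": 255}, {"offset": [0, 0.0535, 0], "delta_rot": [0, 0, 0], "grip": 255}])

```text
t: 29.48
tool_pos: [0.5247, 0.1511, 0.1611]
orientation: [[-0.094, 0.996, 0.001], [0.996, 0.094, -0.003], [-0.003, 0.001, -1.0]]
ft_force: [-4.6, -4.9, -5.8]
grip_width: 0.0094
```

```bash
python3 - <<'E'
from h import *
st();go((-120,230.4,122),'h')
E
```

```text
t 29.48 hop [-120.3  209.6  161.1] F [-4.6 -4.9 -5.8] w 0.0094 q [ 0.15  0.4  -0.25  0.93 -0.    1.63]
h (-120, 230.4, 122) off [0.0209, 0.0003, 0.039] rot [0.0, 0.2, 0.0]
```

Request:
servo_tool(plan=[{"offset": [0.006, 0, 0.006], "delta_rot": [0, 0, 0], "grip": 255}, {"offset": [0.0105, 0, 0.012], "delta_rot": [0, 0, 0], "grip": 255}, {"offset": [0.015, 0, 0.02], "delta_rot": [0, 0, 0], "grip": 255}, {"offset": [0.018, 0, 0.027], "delta_rot": [0, 0, 0], "grip": 255}, {"offset": [0.02, 0, 0.034], "delta_rot": [0, 0, 0], "grip": 255}, {"offset": [0.0205, 0, 0.039], "delta_rot": [0, 0, 0], "grip": 255}, {"offset": [0.0205, 0, 0.039], "delta_rot": [0, 0, 0], "grip": 255}, {"offset": [0.0205, 0, 0.039], "delta_rot": [0, 0, 0], "grip": 255}])

```text
t: 30.15
tool_pos: [0.5228, 0.174, 0.1235]
orientation: [[-0.095, 0.995, 0.001], [0.995, 0.095, 0.002], [0.002, 0.001, -1.0]]
ft_force: [-11.0, 8.4, 11.3]
grip_width: 0.0096
```

Request:
servo_tool(plan=[{"offset": [0, 0, 0], "delta_rot": [0, 0, 0], "grip": 0}, {"offset": [0, 0, 0], "delta_rot": [0, 0, 0], "grip": 0}, {"offset": [0, 0, 0], "delta_rot": [0, 0, 0], "grip": 0}, {"offset": [0, 0, 0], "delta_rot": [0, 0, 0], "grip": 0}, {"offset": [0, 0, -0.02], "delta_rot": [0, 0, 0], "grip": 0}, {"offset": [0, 0, -0.06], "delta_rot": [0, 0, 0], "grip": 0}, {"offset": [0, 0, -0.1], "delta_rot": [0, 0, 0], "grip": 0}, {"offset": [0, 0, -0.11], "delta_rot": [0, 0, 0], "grip": 0}])

```text
t: 30.82
tool_pos: [0.5255, 0.1743, 0.2394]
orientation: [[-0.095, 0.995, 0.009], [0.995, 0.095, 0.003], [0.002, 0.009, -1.0]]
ft_force: [2.1, 0.0, -0.0]
grip_width: 0.0856
```

```bash
python3 - <<'E'
from h import *
st();p=snap('wrist','w11')
print(proj(p,[HW((-120,251,120))]).round().tolist())
p=snap('scene','s2')
a=cv2.imread('pics/s2.png')[90:390,140:480];cv2.imwrite('pics/s2c.png',cv2.resize(a,None,fx=1.9,fy=1.9,interpolation=cv2.INTER_CUBIC))
E
```

```text
t 30.82 hop [-117.4  232.6  239.4] F [ 2.1  0.  -0. ] w 0.0856 q [ 0.19  0.34 -0.11  1.11  0.    1.66]
[[315.0, 175.0]]
```

View pics/w11.png

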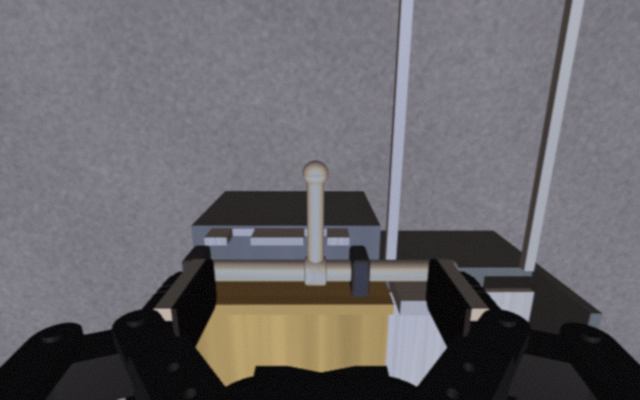

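View pics/s2c.png

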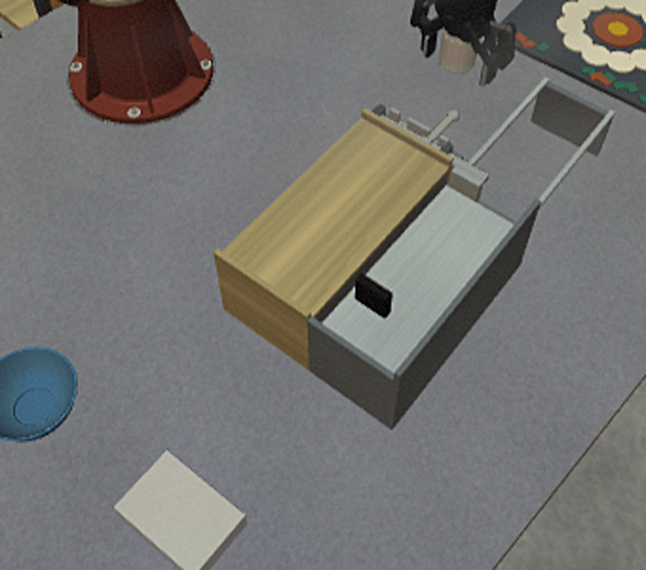

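The wrist view shows the handle down in the shot notch, with the ball at (315,173) against a predicted (315,175). The scene view shows an empty ledge, the cover shut, and the bowl, box and bottle standing in place. I'll hand in.

```bash
python3 -c "
from bench import arm
print(arm.sign_off())"
```

```text
the job is handed in; nothing more can be done
None
```

The job is done and handed in at about 31 s on the robot's clock.

I drew the bolt and slid the cover open to its end stop. The ledge held three offcuts: c and two narrow strips, probably b and e by their width. I pushed all three into the hopper with closed fingers. Then I slid the cover back to its shut stop and bolted it, with the handle dropped in its first notch.

**Last checks:**
- **Offcuts:** All three showed on the hopper floor before I closed the cover, and the ledge was empty afterwards.
- **Cover:** The fin stood within about 3 mm of its shut position. It had started about 7 mm off shut.
- **Bolt:** The handle ball was within about 2 pixels of where it should be when down in the shot notch.
- **Other things:** The bowl, the glue bottle and the sorter box looked undisturbed by eye; I didn't measure their positions.
- **Robot:** The gripper was open and clear of everything.

No check failed. The detector gave a few false hits, such as calling the glue bottle an offcut, and I discounted them against the pictures.

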